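# Refill the sugar caddy from the lever-lid bin

### The arm

A 7-joint arm with a two-finger parallel gripper is mounted at the origin on a cart in front of the work surface, level with it; the furniture and walls round the work are solid. World frame = base frame: x ahead of the robot, y to its left, z up, the work surface at z = 0. Lengths are in m, angles in rad, forces in N, time in s.
With the tool pointing down it reaches from about 0.4 to 0.85 m from the base axis. Payload 6.9 kg.
Tool frame: the origin (TCP) lies midway between the tips of the shut fingers; the grasp point (between the pads) lies env.grip_depth behind it (env.grip_depth is the distance from the TCP to the grasp point, in m); x points along the fingers, z is the direction in which the jaws open and shut, and the axes are right-handed (so a half turn about x gives the same grasp; the last joint's range is limited). The gripper opens to 85 mm and grips with 20 to 120 N. Pads are 22 mm wide; open, the fingers measure 114 mm over their backs; the gripper's body (76 mm by 85 mm) begins 54 mm behind the grasp point. The pads swing forward as they close: fully open they stand 13 mm farther back than shut.
Start: joints at [1.411, 0.507, -0.238, 1.5, 0.126, 1.149, -0.155], TCP at [0.164, -0.603, 0.231] pointing down, gripper open.
Joint ranges: [-3.08, 3.08], [-0.24, 2.05], [-1.43, 1.35], [0, 2.5], [-1.52, 4.66], [0.17, 1.96], [-2.89, 2.89]. Speed limits (rad/s): [2.39, 2.39, 3.14, 3.14, 3.14, 3.14, 3.14].

### API

Orientations are given as a unit quaternion [x, y, z, w].
In Python, from workcell import env gives the robot as it stands.
- The arm moves only by the tool apply_moves, never from a script. Its argument "motion" is a list of rows, each an object of numbers: "x", "y", "z": the shift along the world's x, y, z in mm; "twist": the turn about the world's z in rad. In form: [{"x": .., "y": .., "z": .., "twist": ..}, ...]. A call has 1 to 5 rows; each row shifts and turns the commanded pose from where the row before left it; what a row does not reach is not made up. A row lasts 1/10 s, in which the tool goes at most 50 mm and 8.59 degrees, less where a joint would pass 70% of its speed; a pose out of reach is approached as far as the arm can. A call with a gripper value outside its range is refused whole. "claw" is the closure, from -1 (fully open) to 1 (shut), so that 0 is half open, set as the call begins (left out, the last holds). The fingers move at their own pace and stop on an object; "squeeze" is the grip in N (left out, the last holds). Time passes only in rows, so rows that do not move let the fingers close. It gives the time, the measured TCP pose, the force and the opening at its end, in the units of the state.
- env.observe(): the state, without advancing time (a new reading comes with each control period).
- env.camera(name): name is "side" or "top" or "wrist"; returns a dict with "frame" (480x640x3 uint8, red, green, blue), "K" (3x3 intrinsics, pixels), "R" (3x3) and "t" (3): a world point X has camera coordinates R X + t. Camera axes: x right, y down, z forward; pixel columns grow to the right and rows downward; lengths in m; the calibration is good to about 2 mm. A picture is of the moment at which its call begins. There is no depth.
- env.sign_off(): hands the job in, once; it reports no verdict.
The state is a dict: "clock": time; "joints": joint angles; "joint_velocities": joint speeds; "effort": joint torques, N m; "eef_pos": TCP position; "tcp_rot": TCP orientation; "force": force on the tool from outside, world axes, zero at the start; "ft_torque": the same for the moment, N m; "grip_width": finger opening in m.
Only numpy, scipy, OpenCV 4.12 (cv2) and the standard library are available. Lean on these libraries where they do the work, as an engineer would, in place of code of your own. Each camera call takes 0.05 s, during which the arm holds its last target. There are 200 camera calls.

### The job

Push the red lever of the sugar bin fully down so that its lid stands wide open, then refill the wooden caddy with all the sugar sachets in the bin: white ones in the white-floored well, brown ones in the brown-floored well. With the lid kept open until all of them are in the caddy, finally ease the lever fully back up, without slamming the lid, so that the bin is shut. Leave the milk jug, the spice jar and the toothpick pot where they are.

Things in the scene. Friction and masses are not known exactly. Their poses are not given: they have to be found in the camera images.
- sugar_bin: Lever-lid sugar bin, white box fixed to the counter, 200 mm (x) by 300 mm (y), walls 5 mm thick, rim 55 mm high, flat blue inner floor 5 mm above the counter; origin at the centre of its underside, x to the hinge side (away from the robot), y to the side that carries the lever. A glass display case spans the counter behind it from x = 0.68 m; keep clear of it.
- lid (a joint): Hinged clear lid of the bin, steel frame, hinge along the bin's far (+x) rim at height 56 mm. Radians: 0 shut flat on the rim, 2.0 fully open (leaning back past upright behind the bin, its edge 240 mm above the counter and 85 mm beyond the hinge). Linked to the lever: lid angle = 4 x lever angle; it stays wherever the lever stays.
- lever (a joint): Lever on the bin's +y side, pivoting about the bin's y axis through lever_pivot, pointing to the bin's -x side. Radians: 0 fully up (lid shut, stop), 0.5 fully down (lid open, stop). Friction holds it where it is left, there is no spring; it takes 4 to 11 N at the knob to move it down or up.
- lever_knob (a point): Centre of the red knob on the lever's free end: upright cylinder 22 mm in diameter and 26 mm high, 85 mm outside the bin's +y wall. Free all round and above, its steel bar (10 mm thick) runs from its underside to the pivot. About 91 mm above the counter with the lever up, 32 mm with it down; the top is 13 mm higher. Press it from above or pinch it across the bin's y.
- lever_pivot (a point): Point on the lever's pivot axis, 60 mm above the counter; the knob swings round it at 120 mm radius (116 mm nearer the robot and 31 mm higher than it with the lever up) in the bin's x-z plane (70 mm further out along y).
- caddy: Loose wooden sugar caddy, 172 mm (x) by 192 mm (y) by 25 mm high, 0.55 to 0.9 kg, walls 6 mm, a middle wall along its x splits it into two open wells. Origin at the centre of its underside.
- well_white (a point): Centre of the floor of the caddy's white-floored well (6 mm above the counter), 160 mm along the caddy's x by 87 mm along its y, 19 mm deep; on the caddy's +y side.
- well_brown (a point): The same for the dark-brown-floored well, on the caddy's -y side.
- white_0: White stiff flat sugar sachet, a block 28 x 60 x 8 mm, 12 g; origin at the centre of its underside, x along the 28 mm width, y along the 60 mm length, z through its 8 mm thickness. At the start it lies flat on the bin's floor with at least 24 mm free beside both long sides. May be absent.
- brown_0: Light brown stiff flat sugar sachet, a block 28 x 60 x 8 mm, 12 g; origin at the centre of its underside, x along the 28 mm width, y along the 60 mm length, z through its 8 mm thickness. At the start it lies flat on the bin's floor with at least 24 mm free beside both long sides. May be absent.
- white_1: White stiff flat sugar sachet, a block 28 x 60 x 8 mm, 12 g; origin at the centre of its underside, x along the 28 mm width, y along the 60 mm length, z through its 8 mm thickness. At the start it lies flat on the bin's floor with at least 24 mm free beside both long sides. May be absent.
- brown_1: Light brown stiff flat sugar sachet, a block 28 x 60 x 8 mm, 12 g; origin at the centre of its underside, x along the 28 mm width, y along the 60 mm length, z through its 8 mm thickness. At the start it lies flat on the bin's floor with at least 24 mm free beside both long sides. May be absent.
- white_2: White stiff flat sugar sachet, a block 28 x 60 x 8 mm, 12 g; origin at the centre of its underside, x along the 28 mm width, y along the 60 mm length, z through its 8 mm thickness. At the start it lies flat on the bin's floor with at least 24 mm free beside both long sides. May be absent.
- brown_2: Light brown stiff flat sugar sachet, a block 28 x 60 x 8 mm, 12 g; origin at the centre of its underside, x along the 28 mm width, y along the 60 mm length, z through its 8 mm thickness. At the start it lies flat on the bin's floor with at least 24 mm free beside both long sides. May be absent.
- milk_jug: Small steel milk jug, 72 x 94 x 80 mm, bystander; origin under its centre.
- cinnamon_jar: Spice jar with a green cap, 46 mm across, 106 mm high, bystander; origin under its centre.
- toothpick_pot: Small steel pot of toothpicks, 43 mm across, 70 mm high, bystander at the back of the counter; origin under its centre.

How it is judged:
By the outcome, as a careful person would: the job done as asked, in the order asked, and still so for the second after the job is handed in, with the robot touching nothing.
Of white_0, brown_0, white_1, brown_1, white_2, brown_2 only 4 to 6 are there at a start; the rules pass over those that are not, and their reading is None.
At some moment in a run one of caddy may be knocked a few centimetres aside while the robot is not near it.
Once in a run the grip may slacken for a moment while it holds something.
It also fails if it takes over 210 s, if anything falls off the work surface, if the arm or the gripper's body presses on something with over 40 N, if the wrist force passes 120 N, or if a joint passes its speed limit or range.

## Working session

There is one attempt and no reset: what is moved stays moved. The work goes in short steps, Python scripts to look and compute and a tool call to move; the robot and the scene stay as the last step left them, time stands still between calls to the robot, and variables do not carry over. Pictures are saved under pics/ and viewed, about 12 in all and at most 16, crops included, and the job is handed in when it is done.

Besides the shell and the picture viewer there is one more tool, called by a JSON object that holds its "name" and its "arguments". apply_moves: Moves the arm, as the interface text tells. Its arguments: {"type":"object","properties":{"motion":{"type":"array"},"claw":{"type":"number"},"squeeze":{"type":"number"}},"required":["motion"]}

```bash
mkdir -p pics; ls
cat > h.py <<'E'
import numpy as np, cv2
from workcell import env
def shot(n,f):
    c=env.camera(n); cv2.imwrite(f'pics/{f}.png',c['frame'][:,:,::-1]); np.savez(f'pics/{f}.npz',**c); return c
def ray(c,u,v,z):
    d=c['R'].T@np.linalg.solve(c['K'],[u,v,1.]); o=-c['R'].T@c['t']
    return o+d*(z-o[2])/d[2]
def proj(c,X):
    p=c['K']@(c['R']@np.array(X,float)+c['t']); return p[:2]/p[2]
E
python3 - <<'E'
from h import *
for n in('top','side'):
    c=shot(n,n+'0'); print(n,c['K'][0,0],-c['R'].T@c['t'])
s=env.observe(); print(s['clock'],s['eef_pos'],s['tcp_rot'],s['grip_width'],s['force'],env.grip_depth)
E
```

```text
pics
top 504.54220008294584 [0.27609487 0.00709009 1.56699069]
side 549.0287524567516 [ 0.59274405 -1.33103474  0.59657097]
0.1 [ 0.16401842 -0.60262139  0.23049439] [ 0.42966621  0.56233369 -0.42896782  0.56138612] 0.085468880123369 [-0.49048722 -0.1902946   0.35763819] 0.0187
```

View pics/top0.png

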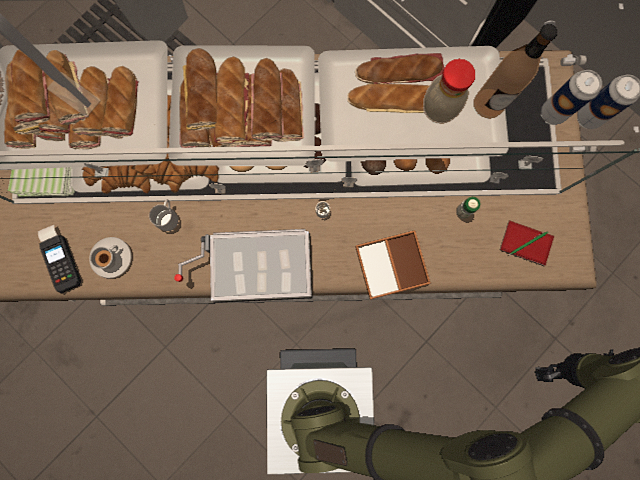

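View pics/side0.png

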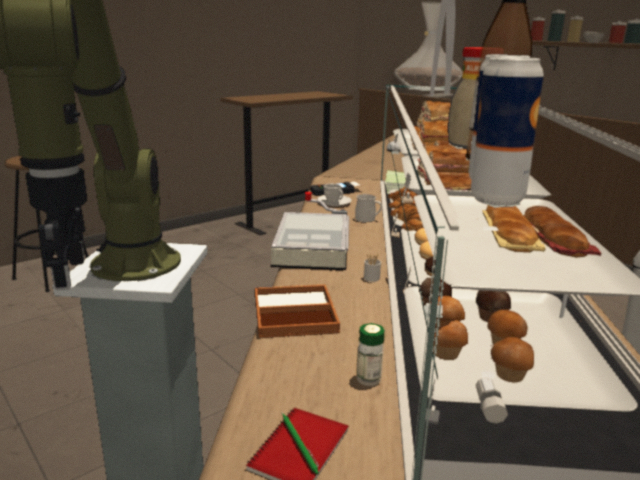

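Top view: bin spans px (210,232)–(311,300), red knob at (179,278), caddy at ~(393,265) slightly turned, six sachets visible under the lid; jug (165,217), pot (323,209), jar (469,208). Measuring the knob, bin and caddy.

```bash
cat >> h.py <<'E'
def mask(c,lo,hi,box):
    hsv=cv2.cvtColor(np.ascontiguousarray(c['frame']),cv2.COLOR_RGB2HSV)
    m=cv2.inRange(hsv,np.array(lo),np.array(hi)); k=np.zeros_like(m); x0,y0,x1,y1=box; k[y0:y1,x0:x1]=m[y0:y1,x0:x1]; return k
def blobs(m,amin):
    cs,_=cv2.findContours(m,cv2.RETR_EXTERNAL,cv2.CHAIN_APPROX_NONE)
    return [cv2.minAreaRect(k) for k in cs if cv2.contourArea(k)>=amin]
def load(f): return dict(np.load(f'pics/{f}.npz'))
def caddy(c):
    # white floor and brown floor centres/axes on z=6 mm; box around the caddy
    out={}
    for n,lo,hi in(('white',(0,0,170),(179,45,255)),('brown',(0,60,30),(20,255,125))):
        b=blobs(mask(c,lo,hi,(340,215,450,310)),300)
        for r in b:
            p=np.array([ray(c,u,v,.006)[:2] for u,v in cv2.boxPoints(r)])
            out[n]=(p.mean(0).round(4),np.linalg.norm(p[1]-p[0]).round(3),np.linalg.norm(p[2]-p[1]).round(3),p.round(3).tolist()); print(n,*out[n])
    return out
E
python3 - <<'E'
from h import *
c=load('top0')
for r in blobs(mask(c,(0,150,120),(8,255,255),(165,262,190,290)),5): print('knob px',r, ray(c,*r[0],.1))
caddy(c)
# bin outer rim corners (hand read)
for u,v in((211,234),(310,231),(312,299),(211,301)): print('bin',ray(c,u,v,.056).round(3))
print('jug',ray(c,165,217,.08).round(3),'pot',ray(c,323,209,.07).round(3),'jar',ray(c,469,206,.106).round(3), 'pivot',ray(c,205,242,.06).round(3))
im=c['frame'][195:310,130:480]; cv2.imwrite('pics/crop0.png',cv2.resize(im,None,fx=2.28,fy=2.28,interpolation=cv2.INTER_CUBIC)[:,:,::-1])
E
```

```text
knob px ((177.5, 277.0), (6.0, 7.0), 90.0) [0.42644855 0.40461289 0.1       ]
white [ 0.451  -0.1916] 0.086 0.158 [[0.517, -0.131], [0.539, -0.215], [0.385, -0.251], [0.364, -0.169]]
brown [ 0.3779 -0.2404] 0.108 0.339 [[0.327, -0.07], [0.435, -0.073], [0.428, -0.413], [0.32, -0.406]]
brown [ 0.4755 -0.2847] 0.089 0.165 [[0.544, -0.223], [0.567, -0.308], [0.407, -0.346], [0.384, -0.262]]
bin [0.56  0.318 0.056]
bin [0.563 0.017 0.056]
bin [0.357 0.015 0.056]
bin [0.357 0.315 0.056]
jug [0.61  0.452 0.08 ] pot [ 0.628 -0.024  0.07 ] jar [ 0.621 -0.458  0.106] pivot [0.535 0.335 0.06 ]
```

View pics/crop0.png

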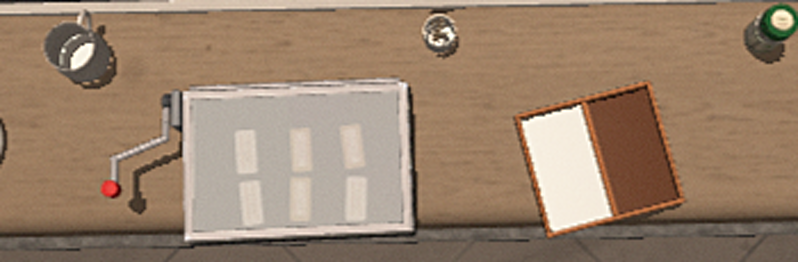

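{"name": "apply_moves", "arguments": {"motion": [{"x": 35,"y": 25,"z": 10,"twist": -0.05},{"x": 35,"y": 25,"z": 10,"twist": -0.05},{"x": 35,"y": 25,"z": 10,"twist": -0.05},{"x": 35,"y": 25,"z": 10,"twist": -0.05},{"x": 35,"y": 25,"z": 10,"twist": -0.06}], "claw": 1, "squeeze": 40}}

```text
clock: 0.6
eef_pos: [0.3402, -0.4767, 0.2813]
tcp_rot: [0.499, 0.501, -0.499, 0.501]
force: [1.5, -0.7, -0.6]
grip_width: 0.0121
```

{"name": "apply_moves", "arguments": {"motion": [{"x": 24,"y": 42},{"x": 24,"y": 42},{"x": 24,"y": 42},{"x": 24,"y": 42},{"x": 24,"y": 42}]}}

```text
schema error: expected keys x, y, z, twist
```

```bash
python3 -c "
from h import *
s=env.observe();print(s)"
```

```text
{'clock': 0.6, 'joints': array([ 1.04857634,  0.409753  , -0.21411221,  1.523366  ,  0.09017184,
        1.21893237, -0.74677786]), 'joint_velocities': array([-0.76503938, -0.0849942 ,  0.0484209 , -0.14106097, -0.04643278,
        0.21780272, -1.28795923]), 'effort': array([  5.22379741, -57.1295929 ,  -1.63357761, -24.68303382,
         0.06531669,  -0.14090845,   2.26678021]), 'eef_pos': array([ 0.34019236, -0.47671715,  0.28133263]), 'tcp_rot': array([ 0.49917836,  0.50114564, -0.49905967,  0.50061308]), 'force': array([ 1.50391406, -0.71717758, -0.55650401]), 'ft_torque': array([-0.05167873, -0.04251743, -0.0246971 ]), 'grip_width': 0.012073906880960869}
```

{"name": "apply_moves", "arguments": {"motion": [{"x": 24,"y": 42,"z": 0,"twist": 0},{"x": 24,"y": 42,"z": 0,"twist": 0},{"x": 24,"y": 42,"z": 0,"twist": 0},{"x": 24,"y": 42,"z": 0,"twist": 0},{"x": 24,"y": 42,"z": 0,"twist": 0}]}}

```text
clock: 1.1
eef_pos: [0.4596, -0.2662, 0.2811]
tcp_rot: [0.499, 0.502, -0.499, 0.501]
force: [1.2, 0.3, 0.0]
grip_width: 0.0001
```

{"name": "apply_moves", "arguments": {"motion": [{"x": 0,"y": 48,"z": 0,"twist": 0},{"x": 0,"y": 48,"z": 0,"twist": 0},{"x": 0,"y": 48,"z": 0,"twist": 0},{"x": 0,"y": 48,"z": 0,"twist": 0},{"x": 0,"y": 48,"z": 0,"twist": 0}]}}

```text
clock: 1.6
eef_pos: [0.4586, -0.0262, 0.2812]
tcp_rot: [0.498, 0.501, -0.499, 0.501]
force: [0.8, -0.2, -0.4]
grip_width: -0.0002
```

{"name": "apply_moves", "arguments": {"motion": [{"x": 0,"y": 48,"z": 0,"twist": 0},{"x": 0,"y": 48,"z": 0,"twist": 0},{"x": 0,"y": 48,"z": 0,"twist": 0},{"x": 0,"y": 48,"z": 0,"twist": 0},{"x": 0,"y": 48,"z": 0,"twist": 0}]}}

```text
clock: 2.1
eef_pos: [0.4587, 0.2136, 0.2811]
tcp_rot: [0.499, 0.501, -0.499, 0.501]
force: [1.7, 0.1, 0.5]
grip_width: -0.0004
```

{"name": "apply_moves", "arguments": {"motion": [{"x": -6,"y": 38,"z": -10,"twist": 0},{"x": -6,"y": 38,"z": -20,"twist": 0},{"x": -6,"y": 38,"z": -30,"twist": 0},{"x": -6,"y": 38,"z": -20,"twist": 0},{"x": -6,"y": 38,"z": -10,"twist": 0}]}}

```text
clock: 2.6
eef_pos: [0.4281, 0.4024, 0.1887]
tcp_rot: [0.497, 0.501, -0.5, 0.501]
force: [1.0, -0.6, 0.9]
grip_width: -0.0006
```

```bash
python3 -c "
from h import *
s=env.observe();print(s['eef_pos'],s['joints'].round(2),s['force'].round(1))
c=shot('wrist','w1');t=shot('side','s1');print(-c['R'].T@c['t'],c['K'][0,0])
cv2.imwrite('pics/w1b.png',np.hstack([c['frame'],t['frame']])[::1,:,::-1][::2,::2])"
```

```text
[0.42808918 0.40235016 0.18873575] [-0.47  0.52 -0.52  1.66  0.29  1.04 -2.64] [ 1.  -0.6  0.9]
[0.5091628  0.40486435 0.3322945 ] 389.94982994092516
```

View pics/w1b.png

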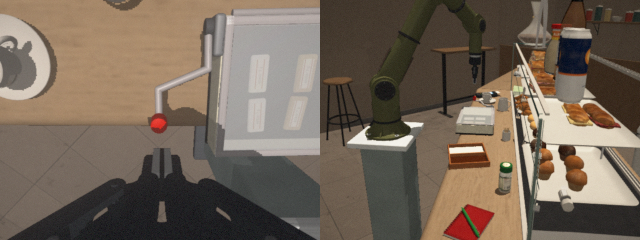

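```bash
python3 -c "
from h import *
c=load('w1')
for r in blobs(mask(c,(0,150,90),(8,255,255),(250,180,400,300)),50): print(r, ray(c,*r[0],.1), ray(c,*r[0],.104))
for u,v in((450,40),(445,300)): print(ray(c,u,v,.056))
"
```

```text
((317.194091796875, 245.87648010253906), (32.64803695678711, 38.28822708129883), 12.528807640075684) [0.42682329 0.4074975  0.1       ] [0.42824114 0.40745216 0.104     ]
[0.55120346 0.32320846 0.056     ]
[0.36639055 0.30714409 0.056     ]
```

{"name": "apply_moves", "arguments": {"motion": [{"x": 0,"y": 4,"z": -20,"twist": 0},{"x": 0,"y": 0,"z": -25,"twist": 0},{"x": 0,"y": 0,"z": -25,"twist": 0},{"x": -1,"y": 0,"z": -6,"twist": 0},{"x": -1,"y": 0,"z": -4,"twist": 0}]}}

```text
clock: 3.2
eef_pos: [0.4271, 0.4054, 0.1109]
tcp_rot: [0.498, 0.501, -0.499, 0.501]
force: [-0.0, -0.1, 0.3]
grip_width: 0.0001
```

{"name": "apply_moves", "arguments": {"motion": [{"x": 0,"y": 0,"z": -3,"twist": 0},{"x": -1,"y": 0,"z": -3,"twist": 0},{"x": 0,"y": 0,"z": -3,"twist": 0},{"x": 0,"y": 0,"z": -3,"twist": 0},{"x": 0,"y": 0,"z": -3,"twist": 0}]}}

```text
clock: 3.7
eef_pos: [0.4244, 0.4065, 0.0977]
tcp_rot: [0.498, 0.502, -0.499, 0.501]
force: [-9.4, -2.9, 13.9]
grip_width: 0.0
```

{"name": "apply_moves", "arguments": {"motion": [{"x": 0,"y": 0,"z": -3,"twist": 0},{"x": 0,"y": 0,"z": -3,"twist": 0},{"x": 0,"y": 0,"z": -3,"twist": 0},{"x": 0,"y": 0,"z": -3,"twist": 0},{"x": 0,"y": 0,"z": -3,"twist": 0}]}}

```text
clock: 4.2
eef_pos: [0.4244, 0.4071, 0.0827]
tcp_rot: [0.498, 0.502, -0.498, 0.501]
force: [-7.7, 0.2, 10.8]
grip_width: 0.0
```

{"name": "apply_moves", "arguments": {"motion": [{"x": 0,"y": 0,"z": -3,"twist": 0},{"x": 0,"y": 0,"z": -3,"twist": 0},{"x": 0,"y": 0,"z": -3,"twist": 0},{"x": 0,"y": 0,"z": -3,"twist": 0},{"x": 0,"y": 0,"z": -3,"twist": 0}]}}

```text
clock: 4.7
eef_pos: [0.4248, 0.4072, 0.0675]
tcp_rot: [0.499, 0.502, -0.498, 0.501]
force: [-5.7, -0.5, 7.6]
grip_width: -0.0001
```

{"name": "apply_moves", "arguments": {"motion": [{"x": 0,"y": 0,"z": -3,"twist": 0},{"x": 0,"y": 0,"z": -3,"twist": 0},{"x": 0,"y": 0,"z": -3,"twist": 0},{"x": 0,"y": 0,"z": -3,"twist": 0},{"x": 0,"y": 0,"z": -3,"twist": 0}]}}

```text
clock: 5.2
eef_pos: [0.4253, 0.4072, 0.0523]
tcp_rot: [0.499, 0.502, -0.498, 0.501]
force: [-4.0, 0.6, 5.2]
grip_width: -0.0001
```

{"name": "apply_moves", "arguments": {"motion": [{"x": 0,"y": 0,"z": -2,"twist": 0},{"x": 0,"y": 0,"z": -2,"twist": 0},{"x": 0,"y": 0,"z": -1,"twist": 0},{"x": 0,"y": 0,"z": -1,"twist": 0},{"x": 0,"y": 0,"z": -1,"twist": 0}]}}

```text
clock: 5.7
eef_pos: [0.4261, 0.4073, 0.0465]
tcp_rot: [0.499, 0.502, -0.497, 0.501]
force: [-6.9, -2.4, 28.9]
grip_width: -0.0004
```

{"name": "apply_moves", "arguments": {"motion": [{"x": 0,"y": 0,"z": 10,"twist": 0},{"x": 0,"y": 0,"z": 45,"twist": 0},{"x": 0,"y": 0,"z": 50,"twist": 0},{"x": 0,"y": 0,"z": 50,"twist": 0},{"x": 0,"y": 0,"z": 50,"twist": 0}], "claw": 0}}

```text
clock: 6.2
eef_pos: [0.4266, 0.405, 0.2513]
tcp_rot: [0.499, 0.501, -0.499, 0.501]
force: [2.2, 1.3, -0.6]
grip_width: 0.0428
```

{"name": "apply_moves", "arguments": {"motion": [{"x": -5,"y": -48,"z": 10,"twist": 0},{"x": -10,"y": -48,"z": 10,"twist": 0},{"x": -10,"y": -48,"z": 0,"twist": 0},{"x": -10,"y": -48,"z": 0,"twist": 0},{"x": -10,"y": -48,"z": 0,"twist": 0}]}}

```text
clock: 6.7
eef_pos: [0.3808, 0.1634, 0.2693]
tcp_rot: [0.499, 0.501, -0.499, 0.501]
force: [0.4, -0.6, 0.3]
grip_width: 0.043
```

{"name": "apply_moves", "arguments": {"motion": [{"x": 0,"y": 0,"z": 0,"twist": 0},{"x": 0,"y": 0,"z": 0,"twist": 0}]}}

```text
clock: 6.9
eef_pos: [0.3816, 0.1645, 0.2697]
tcp_rot: [0.5, 0.5, -0.499, 0.501]
force: [0.2, 0.8, 1.1]
grip_width: 0.0429
```

```bash
python3 -c "
from h import *
s=env.observe();print(s['eef_pos'],s['joints'].round(2),s['grip_width'])
c=shot('wrist','w2');t=shot('side','s2')"
```

```text
[0.38159801 0.16447464 0.26966226] [-0.02  0.16 -0.53  1.94  0.09  1.07 -2.15] 0.042878645786709545
```

View pics/w2.png

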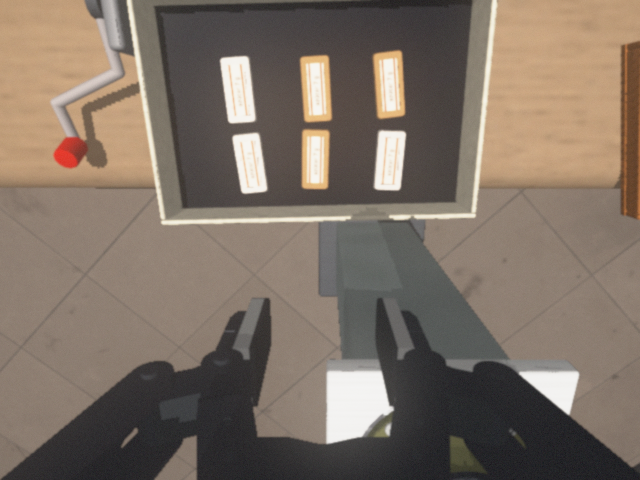

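View pics/s2.png

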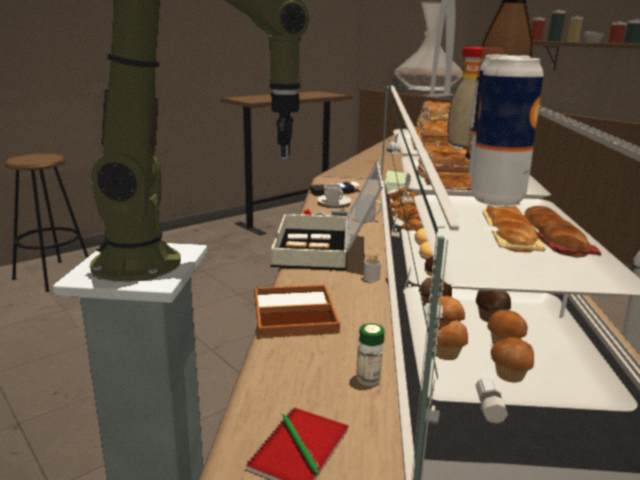

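Lid stands open. Six sachets: white at (238,90), (250,163), (390,160); brown (orange-edged) at (316,88), (315,159), (389,84).

```bash
cat >> h.py <<'E'
def sachets(c,box):
    m=cv2.morphologyEx(mask(c,(0,0,130),(179,255,255),box),cv2.MORPH_CLOSE,np.ones((5,5)))
    for r in blobs(m,600):
        p=np.array([ray(c,u,v,.013)[:2] for u,v in cv2.boxPoints(r)])
        a,b=p[1]-p[0],p[2]-p[1]; l,w=(a,b) if np.linalg.norm(a)>np.linalg.norm(b) else (b,a)
        ang=(np.arctan2(l[1],l[0])+np.pi/2)%np.pi-np.pi/2
        k=np.zeros(m.shape,np.uint8); cv2.fillPoly(k,[cv2.boxPoints(r).astype(int)],1)
        col=cv2.mean(c['frame'],k)[:3]
        print(np.round(r[0]),'xy',(p.mean(0)*1000).round(1),'size',(np.linalg.norm(l)*1e3).round(),(np.linalg.norm(w)*1e3).round(),'ang',ang.round(3),'brown' if col[0]-col[2]>35 else 'white',np.round(col))
E
python3 -c "
from h import *
c=load('w2'); sachets(c,(180,25,460,203))
print(caddy(load('top0'))is None)
t=shot('top','t2'); caddy(t)
for r in blobs(mask(c,(0,150,90),(8,255,255),(30,110,110,190)),50): print(r, ray(c,*r[0],.04))
"
```

```text
[249. 163.] xy [410.5 240.9] size 61.0 29.0 ang 0.098 white [221. 213. 203.]
[389. 160.] xy [413.6  98.7] size 61.0 29.0 ang -0.037 white [223. 215. 205.]
[315. 159.] xy [414.4 174.2] size 60.0 28.0 ang -0.016 brown [220. 194. 160.]
[238.  89.] xy [480.2 248. ] size 61.0 28.0 ang 0.079 white [226. 219. 209.]
[316.  88.] xy [481.4 173.1] size 60.0 28.0 ang 0.074 brown [221. 195. 160.]
[389.  84.] xy [485.2 103.3] size 61.0 28.0 ang 0.125 brown [219. 192. 157.]
white [ 0.451  -0.1916] 0.086 0.158 [[0.517, -0.131], [0.539, -0.215], [0.385, -0.251], [0.364, -0.169]]
brown [ 0.3779 -0.2404] 0.108 0.339 [[0.327, -0.07], [0.435, -0.073], [0.428, -0.413], [0.32, -0.406]]
brown [ 0.4755 -0.2847] 0.089 0.165 [[0.544, -0.223], [0.567, -0.308], [0.407, -0.346], [0.384, -0.262]]
False
white [ 0.4511 -0.1917] 0.086 0.158 [[0.517, -0.131], [0.539, -0.215], [0.385, -0.251], [0.364, -0.169]]
brown [ 0.3407 -0.2388] 0.034 0.337 [[0.327, -0.07], [0.361, -0.071], [0.354, -0.408], [0.32, -0.406]]
brown [ 0.4755 -0.2848] 0.087 0.165 [[0.544, -0.224], [0.567, -0.307], [0.407, -0.345], [0.384, -0.263]]
((69.6153793334961, 151.57691955566406), (26.07090950012207, 31.895263671875), 33.6900634765625) [0.42483902 0.40415996 0.04      ]
```

{"name": "apply_moves", "arguments": {"motion": [{"x": 9,"y": 25,"z": -30,"twist": 0.05},{"x": 10,"y": 25,"z": -35,"twist": 0.05},{"x": 10,"y": 26,"z": -35,"twist": 0},{"x": 0,"y": 0,"z": -45,"twist": 0},{"x": 0,"y": 0,"z": -45,"twist": 0}]}}

```text
clock: 7.55
eef_pos: [0.41, 0.2449, 0.0773]
tcp_rot: [0.472, 0.527, -0.471, 0.526]
force: [0.3, 0.6, 0.2]
grip_width: 0.0427
```

{"name": "apply_moves", "arguments": {"motion": [{"x": 0,"y": 0,"z": -30,"twist": 0},{"x": 0,"y": 0,"z": -20,"twist": 0},{"x": 0,"y": 0,"z": -10,"twist": 0},{"x": 0,"y": 0,"z": 0,"twist": 0},{"x": 0,"y": 0,"z": 0,"twist": 0}]}}

```text
clock: 8.05
eef_pos: [0.4104, 0.2429, 0.0197]
tcp_rot: [0.473, 0.526, -0.472, 0.526]
force: [0.5, 0.1, -0.4]
grip_width: 0.0427
```

{"name": "apply_moves", "arguments": {"motion": [{"x": 0,"y": -2,"z": -5,"twist": 0},{"x": 0,"y": 0,"z": -5,"twist": 0},{"x": 0,"y": 0,"z": -4,"twist": 0},{"x": 0,"y": 0,"z": 0,"twist": 0},{"x": 0,"y": 0,"z": 0,"twist": 0}]}}

```text
clock: 8.55
eef_pos: [0.4102, 0.24, 0.0053]
tcp_rot: [0.473, 0.526, -0.473, 0.526]
force: [0.4, 0.3, 0.3]
grip_width: 0.0428
```

{"name": "apply_moves", "arguments": {"motion": [{"x": 0,"y": 0,"z": 0,"twist": 0},{"x": 0,"y": 0,"z": 0,"twist": 0},{"x": 0,"y": 0,"z": 0,"twist": 0},{"x": 0,"y": 0,"z": 0,"twist": 0},{"x": 0,"y": 0,"z": 0,"twist": 0}], "claw": 1, "squeeze": 40}}

```text
clock: 9.05
eef_pos: [0.4103, 0.2401, 0.0055]
tcp_rot: [0.473, 0.526, -0.473, 0.526]
force: [-2.1, 0.4, 5.7]
grip_width: 0.0269
```

{"name": "apply_moves", "arguments": {"motion": [{"x": 0,"y": 0,"z": 5,"twist": 0},{"x": 0,"y": 0,"z": 10,"twist": 0},{"x": 0,"y": 0,"z": 20,"twist": 0},{"x": 0,"y": 0,"z": 35,"twist": 0},{"x": 0,"y": 0,"z": 45,"twist": 0}]}}

```text
clock: 9.55
eef_pos: [0.409, 0.2394, 0.121]
tcp_rot: [0.472, 0.526, -0.474, 0.525]
force: [2.2, -1.0, -0.3]
grip_width: 0.0267
```

```bash
python3 -c "
from h import *
s=env.observe();print(s['eef_pos'],s['joints'].round(2),s['grip_width'])
c=shot('wrist','w3');t=shot('side','s3')
cv2.imwrite('pics/w3b.png',np.hstack([c['frame'][160:480],cv2.resize(t['frame'][170:300,230:390],None,fx=2.46,fy=2.46)[:320]])[:,:800,::-1])"
```

```text
[0.40903874 0.23940756 0.12101701] [-0.21  0.44 -0.52  2.03  0.32  0.74 -2.39] 0.026729523007809716
```

View pics/w3b.png

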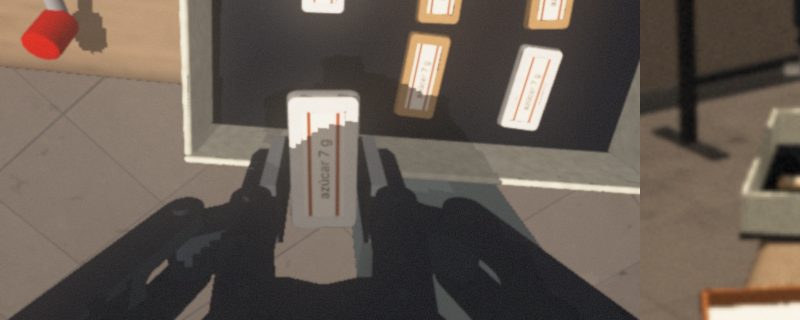

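{"name": "apply_moves", "arguments": {"motion": [{"x": 8,"y": -44,"z": 10,"twist": 0.14},{"x": 8,"y": -44,"z": 10,"twist": 0.14},{"x": 8,"y": -44,"z": 10,"twist": 0.14},{"x": 8,"y": -44,"z": 10,"twist": 0.14},{"x": 8,"y": -44,"z": 10,"twist": 0.14}]}}

```text
clock: 10.15
eef_pos: [0.4488, 0.0268, 0.169]
tcp_rot: [0.271, 0.653, -0.271, 0.653]
force: [1.4, 0.5, -0.3]
grip_width: 0.0266
```

```bash
python3 -c "
from h import *
t=shot('top','t3'); caddy(t);s=env.observe();print(s['joints'].round(2),s['eef_pos'])"
```

```text
white [ 0.4511 -0.1917] 0.086 0.158 [[0.517, -0.131], [0.539, -0.215], [0.385, -0.251], [0.364, -0.169]]
brown [ 0.338  -0.2988] 0.216 0.031 [[0.355, -0.191], [0.351, -0.408], [0.32, -0.406], [0.325, -0.19]]
brown [ 0.4755 -0.2848] 0.087 0.165 [[0.544, -0.224], [0.567, -0.307], [0.407, -0.345], [0.384, -0.263]]
[ 0.45  0.38 -0.75  2.03  0.34  0.87 -1.27] [0.45030666 0.0176614  0.16932919]
```

{"name": "apply_moves", "arguments": {"motion": [{"x": 10,"y": -40,"z": 0,"twist": 0.14},{"x": 10,"y": -40,"z": 0,"twist": 0.14},{"x": 10,"y": -40,"z": 0,"twist": 0.14},{"x": 10,"y": -40,"z": 0,"twist": 0.14},{"x": 8,"y": -40,"z": 0,"twist": 0.14}]}}

```text
clock: 10.7
eef_pos: [0.4971, -0.173, 0.1686]
tcp_rot: [0.031, 0.706, -0.031, 0.706]
force: [1.0, 0.5, -0.3]
grip_width: 0.0263
```

{"name": "apply_moves", "arguments": {"motion": [{"x": 0,"y": 0,"z": 0,"twist": 0.15},{"x": 0,"y": 0,"z": 0,"twist": 0.15},{"x": 0,"y": 0,"z": 0,"twist": 0},{"x": 0,"y": 0,"z": 0,"twist": 0}]}}

```text
clock: 11.1
eef_pos: [0.4968, -0.1712, 0.1683]
tcp_rot: [-0.072, 0.704, 0.072, 0.703]
force: [0.3, -0.2, -0.5]
grip_width: 0.0265
```

```bash
cat >> h.py <<'E'
from scipy.spatial.transform import Rotation as Ro
def st():
    s=env.observe(); z=Ro.from_quat(s['tcp_rot']).as_matrix()[:,2]
    print(s['clock'],'tcp mm',(s['eef_pos']*1e3).round(1),'jaw ang',np.arctan2(z[1],z[0]).round(3),'j7',s['joints'][6].round(2),'w',s['grip_width'].round(4),'F',s['force'].round(1))
E
python3 -c "
from h import *
st();shot('wrist','w4')"
```

```text
Traceback (most recent call last):
  File "h.py", line 38, in st
    print(s['clock'],'tcp mm',(s['eef_pos']*1e3).round(1),'jaw ang',np.arctan2(z[1],z[0]).round(3),'j7',s['joints'][6].round(2),'w',s['grip_width'].round(4),'F',s['force'].round(1))
                                                                                                                                    ^^^^^^^^^^^^^^^^^^^^^
AttributeError: 'float' object has no attribute 'round'
```

{"name": "apply_moves", "arguments": {"motion": [{"x": 0,"y": -5,"z": -20,"twist": 0.03},{"x": 0,"y": -5,"z": -20,"twist": 0},{"x": 0,"y": 0,"z": 0,"twist": 0},{"x": 0,"y": 0,"z": 0,"twist": 0}]}}

```text
clock: 11.5
eef_pos: [0.4971, -0.1807, 0.1287]
tcp_rot: [-0.083, 0.702, 0.083, 0.702]
force: [-0.6, 0.8, -0.2]
grip_width: 0.0266
```

```bash
sed -i "s/s\['grip_width'\].round(4)/round(s['grip_width'],4)/" h.py
python3 -c "
from h import *
st();shot('wrist','w4')"
```

```text
11.5 tcp mm [ 497.1 -180.7  128.7] jaw ang 0.236 j7 -0.1 w 0.0266 F [-0.6  0.8 -0.2]
```

View pics/w4.png

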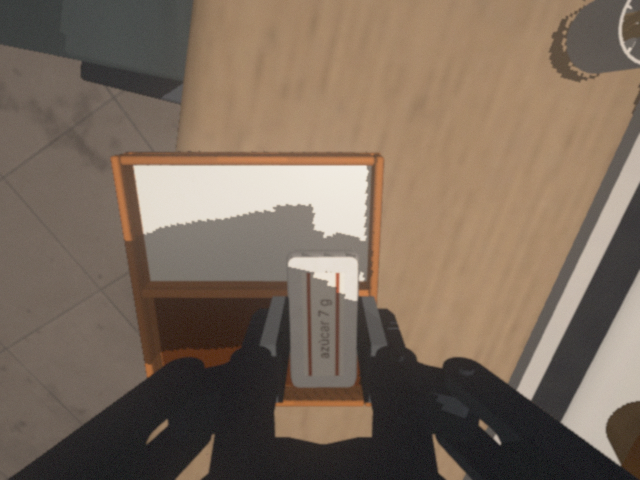

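```bash
python3 -c "
from h import *
c=load('w4')
for p in((113,155),(382,153)):print(ray(c,*p,.025).round(4))
for p in((134,165),(368,167)):print('f',ray(c,*p,.006).round(4))
for p in((142,290),(380,290)):print('mid',ray(c,*p,.025).round(4))
"
```

```text
[ 0.3573 -0.1577  0.025 ]
[ 0.5202 -0.1172  0.025 ]
f [ 0.3623 -0.1655  0.006 ]
f [ 0.5168 -0.1297  0.006 ]
mid [ 0.3835 -0.2469  0.025 ]
mid [ 0.5452 -0.208   0.025 ]
```

{"name": "apply_moves", "arguments": {"motion": [{"x": 0,"y": 0,"z": -40,"twist": 0},{"x": 0,"y": 0,"z": -40,"twist": 0},{"x": 0,"y": 0,"z": -25,"twist": 0},{"x": 0,"y": 0,"z": -14,"twist": 0},{"x": 0,"y": 0,"z": 0,"twist": 0}]}}

```text
clock: 12.05
eef_pos: [0.4969, -0.181, 0.0088]
tcp_rot: [-0.084, 0.703, 0.084, 0.702]
force: [-0.1, 1.0, -0.2]
grip_width: 0.0266
```

{"name": "apply_moves", "arguments": {"motion": [{"x": 0,"y": 0,"z": 0,"twist": 0},{"x": 0,"y": 0,"z": 0,"twist": 0}], "claw": 0.2}}

```text
clock: 12.25
eef_pos: [0.4982, -0.1815, 0.0109]
tcp_rot: [-0.084, 0.701, 0.083, 0.703]
force: [-0.7, -0.5, -0.1]
grip_width: 0.0346
```

{"name": "apply_moves", "arguments": {"motion": [{"x": 0,"y": 0,"z": 3,"twist": 0},{"x": 0,"y": 0,"z": 12,"twist": 0},{"x": 0,"y": 0,"z": 35,"twist": 0},{"x": 0,"y": 0,"z": 50,"twist": 0},{"x": 0,"y": 0,"z": 50,"twist": 0}]}}

```text
clock: 12.75
eef_pos: [0.4965, -0.1808, 0.1619]
tcp_rot: [-0.084, 0.702, 0.085, 0.702]
force: [0.9, -0.9, -0.7]
grip_width: 0.0341
```

```bash
python3 -c "
from h import *
st();c=shot('wrist','w5')
cv2.imwrite('pics/w5b.png',c['frame'][::2,::2,::-1])"
```

```text
12.75 tcp mm [ 496.5 -180.8  161.9] jaw ang 0.239 j7 -0.05 w 0.0341 F [ 0.9 -0.9 -0.7]
```

View pics/w5b.png

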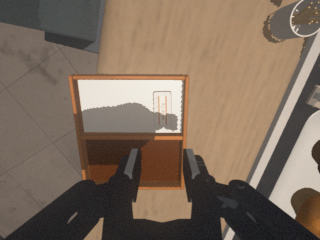

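{"name": "apply_moves", "arguments": {"motion": [{"x": -1,"y": 36,"z": 0,"twist": -0.145},{"x": -1,"y": 36,"z": 0,"twist": -0.145},{"x": -1,"y": 36,"z": 0,"twist": -0.145},{"x": -1,"y": 36,"z": 0,"twist": -0.145},{"x": -1,"y": 36,"z": 0,"twist": -0.145}], "claw": 0}}

```text
clock: 13.3
eef_pos: [0.4919, 0.0002, 0.1606]
tcp_rot: [0.173, 0.685, -0.172, 0.686]
force: [-0.3, 0.3, 0.5]
grip_width: 0.0428
```

{"name": "apply_moves", "arguments": {"motion": [{"x": -1,"y": 36,"z": 0,"twist": -0.145},{"x": -1,"y": 36,"z": 0,"twist": -0.145},{"x": -1,"y": 36,"z": 0,"twist": -0.145},{"x": -1,"y": 36,"z": 0,"twist": -0.145},{"x": -1,"y": 36,"z": 0,"twist": -0.145}]}}

```text
clock: 13.8
eef_pos: [0.4867, 0.1805, 0.1606]
tcp_rot: [0.405, 0.58, -0.404, 0.58]
force: [0.1, 0.2, 0.5]
grip_width: 0.0427
```

{"name": "apply_moves", "arguments": {"motion": [{"x": -3,"y": 35,"z": 0,"twist": -0.14},{"x": -3,"y": 34,"z": 0,"twist": -0.14},{"x": 0,"y": 0,"z": 0,"twist": 0},{"x": 0,"y": 0,"z": 0,"twist": 0}]}}

```text
clock: 14.2
eef_pos: [0.4804, 0.2489, 0.1603]
tcp_rot: [0.479, 0.52, -0.478, 0.52]
force: [-0.0, 0.1, -0.0]
grip_width: 0.0424
```

```bash
python3 -c "
from h import *
st();c=shot('wrist','w6')
sachets(c,(100,0,540,320)); st()"
```

```text
14.2 tcp mm [480.4 248.9 160.3] jaw ang -1.488 j7 -2.3 w 0.0424 F [-0.   0.1 -0. ]
[500. 299.] xy [424.   98.8] size 45.0 31.0 ang -0.033 white [221. 217. 212.]
[407. 294.] xy [422.6 176.7] size 47.0 31.0 ang -0.059 white [137. 119. 102.]
[512. 228.] xy [485.2 103.3] size 63.0 30.0 ang 0.112 brown [220. 202. 170.]
[423. 225.] xy [482.  172.9] size 61.0 29.0 ang 0.067 brown [209. 190. 160.]
[327. 218.] xy [481.  247.7] size 61.0 28.0 ang 0.101 white [218. 212. 206.]
[320. 160.] xy [511.1 256. ] size 287.0 239.0 ang -1.489 white [167. 152. 138.]
14.25 tcp mm [480.8 247.4 160. ] jaw ang -1.49 j7 -2.3 w 0.0428 F [ 0.1 -2.1 -0.4]
```

{"name": "apply_moves", "arguments": {"motion": [{"x": 0,"y": 0,"z": -40,"twist": 0},{"x": 0,"y": 0,"z": -40,"twist": 0},{"x": 0,"y": 0,"z": -40,"twist": 0},{"x": 0,"y": 0,"z": -20,"twist": 0},{"x": 0,"y": 0,"z": 0,"twist": 0}]}}

```text
clock: 14.75
eef_pos: [0.4799, 0.2448, 0.017]
tcp_rot: [0.478, 0.519, -0.482, 0.518]
force: [-0.1, -0.7, 0.3]
grip_width: 0.0425
```

{"name": "apply_moves", "arguments": {"motion": [{"x": 0,"y": 0,"z": -10,"twist": 0},{"x": 0,"y": 0,"z": -4,"twist": 0},{"x": 0,"y": 0,"z": 0,"twist": 0},{"x": 0,"y": 0,"z": 0,"twist": 0}]}}

```text
clock: 15.15
eef_pos: [0.4815, 0.2478, 0.0061]
tcp_rot: [0.48, 0.519, -0.48, 0.519]
force: [0.2, 0.8, -0.1]
grip_width: 0.0427
```

{"name": "apply_moves", "arguments": {"motion": [{"x": 0,"y": 0,"z": 0,"twist": 0},{"x": 0,"y": 0,"z": 0,"twist": 0},{"x": 0,"y": 0,"z": 0,"twist": 0},{"x": 0,"y": 0,"z": 0,"twist": 0},{"x": 0,"y": 0,"z": 0,"twist": 0}], "claw": 1}}

```text
clock: 15.65
eef_pos: [0.4814, 0.2478, 0.0062]
tcp_rot: [0.48, 0.519, -0.479, 0.52]
force: [-1.2, -0.1, 4.8]
grip_width: 0.0267
```

{"name": "apply_moves", "arguments": {"motion": [{"x": 0,"y": 0,"z": 5,"twist": 0},{"x": 0,"y": 0,"z": 25,"twist": 0},{"x": 0,"y": 0,"z": 45,"twist": 0},{"x": 0,"y": 0,"z": 45,"twist": 0},{"x": 0,"y": 0,"z": 30,"twist": 0}]}}

```text
clock: 16.15
eef_pos: [0.4814, 0.2483, 0.1587]
tcp_rot: [0.481, 0.519, -0.479, 0.52]
force: [0.8, 1.2, -0.4]
grip_width: 0.0264
```

```bash
python3 -c "
from h import *
st();caddy(shot('top','t7'))"
```

```text
16.15 tcp mm [481.4 248.3 158.7] jaw ang -1.492 j7 -2.31 w 0.0264 F [ 0.8  1.2 -0.4]
white [ 0.4511 -0.1917] 0.086 0.158 [[0.517, -0.131], [0.539, -0.215], [0.385, -0.251], [0.364, -0.169]]
brown [ 0.3407 -0.2388] 0.034 0.337 [[0.327, -0.07], [0.361, -0.071], [0.354, -0.408], [0.32, -0.406]]
brown [ 0.4755 -0.2848] 0.087 0.165 [[0.544, -0.224], [0.567, -0.307], [0.407, -0.345], [0.384, -0.263]]
```

{"name": "apply_moves", "arguments": {"motion": [{"x": -6,"y": -35,"z": 0,"twist": 0.144},{"x": -6,"y": -35,"z": 0,"twist": 0.144},{"x": -6,"y": -35,"z": 0,"twist": 0.144},{"x": -6,"y": -35,"z": 0,"twist": 0.144},{"x": -6,"y": -35,"z": 0,"twist": 0.144}]}}

```text
clock: 16.7
eef_pos: [0.4505, 0.0713, 0.1555]
tcp_rot: [0.264, 0.656, -0.264, 0.656]
force: [1.1, 0.0, 0.2]
grip_width: 0.0264
```

```bash
python3 -c "
from h import *
caddy(shot('top','t8'))"
```

```text
white [ 0.4511 -0.1917] 0.086 0.158 [[0.517, -0.131], [0.539, -0.215], [0.385, -0.251], [0.364, -0.169]]
brown [ 0.3436 -0.264 ] 0.101 0.284 [[0.338, -0.113], [0.434, -0.145], [0.348, -0.416], [0.254, -0.382]]
brown [ 0.4755 -0.2848] 0.087 0.165 [[0.544, -0.224], [0.567, -0.307], [0.407, -0.345], [0.384, -0.263]]
```

{"name": "apply_moves", "arguments": {"motion": [{"x": -6,"y": -35,"z": 0,"twist": 0.144},{"x": -6,"y": -35,"z": 0,"twist": 0.144},{"x": -6,"y": -35,"z": 0,"twist": 0.144},{"x": -6,"y": -35,"z": 0,"twist": 0.144},{"x": -6,"y": -35,"z": 0,"twist": 0.144}]}}

```text
clock: 17.25
eef_pos: [0.4206, -0.1036, 0.1555]
tcp_rot: [0.016, 0.707, -0.017, 0.707]
force: [0.5, 0.0, 0.7]
grip_width: 0.0267
```

{"name": "apply_moves", "arguments": {"motion": [{"x": -6,"y": -35,"z": 0,"twist": 0.144},{"x": -6,"y": -35,"z": 0,"twist": 0.144},{"x": -4,"y": -31,"z": 0,"twist": 0},{"x": 0,"y": 0,"z": 0,"twist": 0},{"x": 0,"y": 0,"z": 0,"twist": 0}]}}

```text
clock: 17.75
eef_pos: [0.4048, -0.2036, 0.1552]
tcp_rot: [-0.082, 0.702, 0.082, 0.702]
force: [0.6, 0.4, -0.8]
grip_width: 0.0268
```

```bash
python3 -c "
from h import *
st()"
```

```text
17.75 tcp mm [ 404.8 -203.6  155.2] jaw ang 0.233 j7 0.05 w 0.0268 F [ 0.6  0.4 -0.8]
```

Good; lower, release, and go for the third white at (413.6, 98.7), angle -0.037.

{"name": "apply_moves", "arguments": {"motion": [{"x": 0,"y": 0,"z": -45,"twist": 0},{"x": 0,"y": 0,"z": -45,"twist": 0},{"x": 0,"y": 0,"z": -35,"twist": 0},{"x": 0,"y": 0,"z": -15,"twist": 0},{"x": 0,"y": 0,"z": -5,"twist": 0}]}}

```text
clock: 18.25
eef_pos: [0.4048, -0.2014, 0.0092]
tcp_rot: [-0.083, 0.703, 0.085, 0.701]
force: [0.2, 0.5, 0.2]
grip_width: 0.0264
```

{"name": "apply_moves", "arguments": {"motion": [{"x": 0,"y": 0,"z": 0,"twist": 0},{"x": 0,"y": 0,"z": 0,"twist": 0}]}}

```text
clock: 18.45
eef_pos: [0.4059, -0.2029, 0.0113]
tcp_rot: [-0.084, 0.702, 0.083, 0.703]
force: [-0.2, -0.8, -0.6]
grip_width: 0.0271
```

{"name": "apply_moves", "arguments": {"motion": [{"x": 0,"y": 0,"z": 0,"twist": 0},{"x": 0,"y": 0,"z": 0,"twist": 0}], "claw": 0.2}}

```text
clock: 18.65
eef_pos: [0.4055, -0.2037, 0.0112]
tcp_rot: [-0.083, 0.702, 0.083, 0.703]
force: [0.3, -0.5, 0.2]
grip_width: 0.0342
```

{"name": "apply_moves", "arguments": {"motion": [{"x": 0,"y": 0,"z": 3,"twist": 0},{"x": 0,"y": 0,"z": 12,"twist": 0},{"x": 0,"y": 0,"z": 35,"twist": 0},{"x": 0,"y": 0,"z": 50,"twist": 0},{"x": 0,"y": 0,"z": 50,"twist": 0}]}}

```text
clock: 19.15
eef_pos: [0.4044, -0.2027, 0.1621]
tcp_rot: [-0.083, 0.703, 0.084, 0.702]
force: [0.7, -1.1, -0.1]
grip_width: 0.0341
```

```bash
python3 -c "
from h import *
st();shot('wrist','w9')"
```

```text
19.15 tcp mm [ 404.4 -202.7  162.1] jaw ang 0.237 j7 0.07 w 0.0341 F [ 0.7 -1.1 -0.1]
```

{"name": "apply_moves", "arguments": {"motion": [{"x": 1,"y": 23,"z": 0,"twist": -0.142},{"x": 1,"y": 23,"z": 0,"twist": -0.142},{"x": 1,"y": 23,"z": 0,"twist": -0.142},{"x": 1,"y": 23,"z": 0,"twist": -0.142},{"x": 1,"y": 23,"z": 0,"twist": -0.142}], "claw": 0}}

```text
clock: 19.7
eef_pos: [0.4098, -0.0876, 0.1607]
tcp_rot: [0.168, 0.687, -0.168, 0.687]
force: [0.4, 0.1, -1.1]
grip_width: 0.0427
```

{"name": "apply_moves", "arguments": {"motion": [{"x": 1,"y": 23,"z": 0,"twist": -0.142},{"x": 1,"y": 23,"z": 0,"twist": -0.142},{"x": 1,"y": 23,"z": 0,"twist": -0.142},{"x": 1,"y": 23,"z": 0,"twist": -0.142},{"x": 0,"y": 23,"z": 0,"twist": -0.142}]}}

```text
clock: 20.2
eef_pos: [0.414, 0.0276, 0.1607]
tcp_rot: [0.397, 0.585, -0.396, 0.586]
force: [0.1, -0.2, 0.3]
grip_width: 0.0428
```

{"name": "apply_moves", "arguments": {"motion": [{"x": 0,"y": 23,"z": 0,"twist": -0.142},{"x": 0,"y": 24,"z": 0,"twist": -0.142},{"x": 0,"y": 24,"z": 0,"twist": -0.141},{"x": 0,"y": 0,"z": 0,"twist": 0},{"x": 0,"y": 0,"z": 0,"twist": 0}]}}

```text
clock: 20.7
eef_pos: [0.4138, 0.0979, 0.1605]
tcp_rot: [0.509, 0.491, -0.508, 0.491]
force: [0.1, -0.0, 0.8]
grip_width: 0.0429
```

```bash
python3 -c "
from h import *
st();c=shot('wrist','w10')
sachets(c,(100,0,450,320))"
```

```text
20.7 tcp mm [413.8  97.9 160.5] jaw ang -1.605 j7 -2.17 w 0.0429 F [ 0.1 -0.   0.8]
[226. 220.] xy [414.9 174.6] size 62.0 29.0 ang -0.033 brown [224. 207. 176.]
[324. 217.] xy [414.8  98.8] size 61.0 28.0 ang -0.019 white [217. 211. 204.]
[218. 131.] xy [481.1 173. ] size 61.0 29.0 ang 0.07 brown [228. 212. 180.]
[314. 123.] xy [484.9 103.2] size 61.0 28.0 ang 0.131 brown [229. 214. 183.]
[274. 160.] xy [445.9 134.8] size 237.0 229.0 ang 0.066 white [126. 117. 109.]
```

{"name": "apply_moves", "arguments": {"motion": [{"x": 1,"y": 1,"z": -40,"twist": 0},{"x": 0,"y": 0,"z": -40,"twist": 0},{"x": 0,"y": 0,"z": -40,"twist": 0},{"x": 0,"y": 0,"z": -20,"twist": 0},{"x": 0,"y": 0,"z": 0,"twist": 0}]}}

```text
clock: 21.25
eef_pos: [0.4135, 0.097, 0.0182]
tcp_rot: [-0.508, -0.491, 0.511, -0.49]
force: [0.3, -0.3, 0.4]
grip_width: 0.0426
```

{"name": "apply_moves", "arguments": {"motion": [{"x": 0,"y": 0,"z": -10,"twist": 0},{"x": 0,"y": 0,"z": -4,"twist": 0},{"x": 0,"y": 0,"z": 0,"twist": 0},{"x": 0,"y": 0,"z": 0,"twist": 0}]}}

```text
clock: 21.65
eef_pos: [0.4155, 0.0986, 0.007]
tcp_rot: [0.51, 0.49, -0.509, 0.49]
force: [0.5, 0.4, -0.5]
grip_width: 0.0428
```

{"name": "apply_moves", "arguments": {"motion": [{"x": 0,"y": 0,"z": 0,"twist": 0},{"x": 0,"y": 0,"z": 0,"twist": 0},{"x": 0,"y": 0,"z": 0,"twist": 0},{"x": 0,"y": 0,"z": 0,"twist": 0},{"x": 0,"y": 0,"z": 0,"twist": 0}], "claw": 1}}

```text
clock: 22.15
eef_pos: [0.4154, 0.0986, 0.0071]
tcp_rot: [0.51, 0.49, -0.509, 0.491]
force: [-0.5, 0.2, 7.2]
grip_width: 0.0262
```

{"name": "apply_moves", "arguments": {"motion": [{"x": 0,"y": 0,"z": 5,"twist": 0},{"x": 0,"y": 0,"z": 25,"twist": 0},{"x": 0,"y": 0,"z": 45,"twist": 0},{"x": 0,"y": 0,"z": 45,"twist": 0},{"x": 0,"y": 0,"z": 30,"twist": 0}]}}

```text
clock: 22.65
eef_pos: [0.4152, 0.0991, 0.1594]
tcp_rot: [0.51, 0.49, -0.509, 0.491]
force: [1.7, -0.6, -0.4]
grip_width: 0.0264
```

```bash
python3 -c "
from h import *
st();caddy(shot('top','t10'))"
```

```text
22.65 tcp mm [415.2  99.1 159.4] jaw ang -1.609 j7 -2.19 w 0.0264 F [ 1.7 -0.6 -0.4]
white [ 0.4511 -0.1918] 0.087 0.158 [[0.517, -0.131], [0.539, -0.215], [0.385, -0.252], [0.364, -0.169]]
brown [ 0.3779 -0.2404] 0.108 0.339 [[0.327, -0.07], [0.435, -0.073], [0.428, -0.413], [0.32, -0.406]]
brown [ 0.4754 -0.2844] 0.088 0.165 [[0.544, -0.223], [0.567, -0.307], [0.407, -0.345], [0.384, -0.262]]
```

{"name": "apply_moves", "arguments": {"motion": [{"x": 3,"y": -22,"z": 0,"twist": 0.142},{"x": 3,"y": -22,"z": 0,"twist": 0.142},{"x": 3,"y": -22,"z": 0,"twist": 0.142},{"x": 3,"y": -22,"z": 0,"twist": 0.142},{"x": 3,"y": -22,"z": 0,"twist": 0.142}]}}

```text
clock: 23.2
eef_pos: [0.4298, -0.0123, 0.1567]
tcp_rot: [0.305, 0.638, -0.305, 0.638]
force: [0.3, -0.4, -0.3]
grip_width: 0.0267
```

```bash
python3 -c "
from h import *
caddy(shot('top','t11'))"
```

```text
white [ 0.4512 -0.1919] 0.086 0.158 [[0.517, -0.132], [0.539, -0.215], [0.385, -0.251], [0.364, -0.169]]
brown [ 0.3377 -0.3111] 0.192 0.031 [[0.355, -0.216], [0.351, -0.408], [0.32, -0.406], [0.324, -0.215]]
brown [ 0.4755 -0.2848] 0.087 0.165 [[0.544, -0.224], [0.567, -0.307], [0.407, -0.345], [0.384, -0.263]]
```

{"name": "apply_moves", "arguments": {"motion": [{"x": 3,"y": -22,"z": 0,"twist": 0.142},{"x": 3,"y": -22,"z": 0,"twist": 0.142},{"x": 3,"y": -22,"z": 0,"twist": 0.142},{"x": 3,"y": -22,"z": 0,"twist": 0.142},{"x": 3,"y": -22,"z": 0,"twist": 0.142}]}}

```text
clock: 23.75
eef_pos: [0.4448, -0.1223, 0.1567]
tcp_rot: [0.065, 0.704, -0.065, 0.704]
force: [0.1, -0.1, -0.1]
grip_width: 0.0264
```

{"name": "apply_moves", "arguments": {"motion": [{"x": 2,"y": -22,"z": 0,"twist": 0.142},{"x": 2,"y": -22,"z": 0,"twist": 0.142},{"x": 2,"y": -27,"z": 0,"twist": 0.141},{"x": 0,"y": 0,"z": 0,"twist": 0},{"x": 0,"y": 0,"z": 0,"twist": 0}]}}

```text
clock: 24.25
eef_pos: [0.4506, -0.1926, 0.1562]
tcp_rot: [-0.082, 0.703, 0.082, 0.702]
force: [-0.4, -0.0, -0.1]
grip_width: 0.0267
```

```bash
python3 -c "
from h import *
st()"
```

```text
24.25 tcp mm [ 450.6 -192.6  156.2] jaw ang 0.232 j7 -0.05 w 0.0267 F [-0.4 -0.  -0.1]
```

{"name": "apply_moves", "arguments": {"motion": [{"x": 0,"y": 0,"z": -45,"twist": 0},{"x": 0,"y": 0,"z": -45,"twist": 0},{"x": 0,"y": 0,"z": -35,"twist": 0},{"x": 0,"y": 0,"z": -15,"twist": 0},{"x": 0,"y": 0,"z": -5,"twist": 0}]}}

```text
clock: 24.75
eef_pos: [0.4502, -0.1909, 0.0102]
tcp_rot: [-0.083, 0.703, 0.084, 0.701]
force: [-0.7, -0.8, 0.8]
grip_width: 0.0265
```

{"name": "apply_moves", "arguments": {"motion": [{"x": 0,"y": 0,"z": 0,"twist": 0},{"x": 0,"y": 0,"z": 0,"twist": 0}]}}

```text
clock: 24.95
eef_pos: [0.4518, -0.192, 0.0124]
tcp_rot: [-0.083, 0.702, 0.083, 0.703]
force: [0.1, 0.7, 0.3]
grip_width: 0.0269
```

{"name": "apply_moves", "arguments": {"motion": [{"x": 0,"y": 0,"z": 0,"twist": 0},{"x": 0,"y": 0,"z": 0,"twist": 0}], "claw": 0.2}}

```text
clock: 25.15
eef_pos: [0.4515, -0.1927, 0.0122]
tcp_rot: [-0.083, 0.702, 0.083, 0.703]
force: [0.4, -0.2, 0.5]
grip_width: 0.0343
```

{"name": "apply_moves", "arguments": {"motion": [{"x": 0,"y": 0,"z": 3,"twist": 0},{"x": 0,"y": 0,"z": 12,"twist": 0},{"x": 0,"y": 0,"z": 35,"twist": 0},{"x": 0,"y": 0,"z": 50,"twist": 0},{"x": 0,"y": 0,"z": 50,"twist": 0}]}}

```text
clock: 25.65
eef_pos: [0.4504, -0.1916, 0.1636]
tcp_rot: [-0.083, 0.702, 0.084, 0.702]
force: [0.9, -0.6, 0.6]
grip_width: 0.0341
```

```bash
python3 -c "
from h import *
st();c=shot('wrist','w12')
cv2.imwrite('pics/w12b.png',c['frame'][::2,::2,::-1])"
```

```text
25.65 tcp mm [ 450.4 -191.6  163.6] jaw ang 0.237 j7 -0.03 w 0.0341 F [ 0.9 -0.6  0.6]
```

View pics/w12b.png

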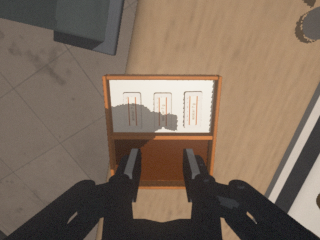

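Three whites in place. Next the brown one at (414.9, 174.6).

{"name": "apply_moves", "arguments": {"motion": [{"x": -3,"y": 28,"z": 0,"twist": -0.141},{"x": -3,"y": 28,"z": 0,"twist": -0.141},{"x": -3,"y": 28,"z": 0,"twist": -0.141},{"x": -3,"y": 28,"z": 0,"twist": -0.141},{"x": -3,"y": 28,"z": 0,"twist": -0.141}], "claw": 0}}

```text
clock: 26.2
eef_pos: [0.4357, -0.0511, 0.1622]
tcp_rot: [0.166, 0.687, -0.166, 0.688]
force: [-0.7, -0.6, -0.1]
grip_width: 0.0429
```

{"name": "apply_moves", "arguments": {"motion": [{"x": -3,"y": 28,"z": 0,"twist": -0.141},{"x": -3,"y": 28,"z": 0,"twist": -0.141},{"x": -3,"y": 28,"z": 0,"twist": -0.141},{"x": -3,"y": 28,"z": 0,"twist": -0.141},{"x": -3,"y": 28,"z": 0,"twist": -0.141}]}}

```text
clock: 26.7
eef_pos: [0.4206, 0.0891, 0.1622]
tcp_rot: [0.394, 0.588, -0.393, 0.588]
force: [0.6, 0.3, 0.3]
grip_width: 0.0426
```

{"name": "apply_moves", "arguments": {"motion": [{"x": -2,"y": 28,"z": 0,"twist": -0.141},{"x": -2,"y": 28,"z": 0,"twist": -0.141},{"x": -2,"y": 30,"z": 0,"twist": -0.141},{"x": 0,"y": 0,"z": 0,"twist": 0},{"x": 0,"y": 0,"z": 0,"twist": 0}]}}

```text
clock: 27.2
eef_pos: [0.4146, 0.1745, 0.1619]
tcp_rot: [0.506, 0.494, -0.505, 0.494]
force: [-1.0, -0.0, 0.2]
grip_width: 0.0424
```

```bash
python3 -c "
from h import *
st();c=shot('wrist','w13')
sachets(c,(200,0,450,320))"
```

```text
27.2 tcp mm [414.6 174.5 161.9] jaw ang -1.593 j7 -2.34 w 0.0424 F [-1.  -0.   0.2]
[325. 298.] xy [346.2 176.9] size 204.0 44.0 ang -1.554 white [157. 150. 137.]
[326. 217.] xy [415.2 174.3] size 59.0 28.0 ang -0.006 brown [213. 194. 164.]
[325. 129.] xy [481.3 173. ] size 61.0 28.0 ang 0.082 brown [230. 215. 182.]
[422. 121.] xy [485.2 103.2] size 61.0 29.0 ang 0.142 brown [227. 211. 178.]
[324.  10.] xy [558.2 172.1] size 164.0 11.0 ang 1.548 white [117. 111. 102.]
```

{"name": "apply_moves", "arguments": {"motion": [{"x": 0,"y": 0,"z": -40,"twist": 0.01},{"x": 0,"y": 0,"z": -40,"twist": 0},{"x": 0,"y": 0,"z": -40,"twist": 0},{"x": 0,"y": 0,"z": -21,"twist": 0},{"x": 0,"y": 0,"z": 0,"twist": 0}]}}

```text
clock: 27.75
eef_pos: [0.4137, 0.1716, 0.0183]
tcp_rot: [-0.502, -0.496, 0.506, -0.495]
force: [-0.0, -0.0, 0.1]
grip_width: 0.0429
```

{"name": "apply_moves", "arguments": {"motion": [{"x": 0,"y": 0,"z": -10,"twist": 0},{"x": 0,"y": 0,"z": -4,"twist": 0},{"x": 0,"y": 0,"z": 0,"twist": 0},{"x": 0,"y": 0,"z": 0,"twist": 0}]}}

```text
clock: 28.15
eef_pos: [0.4155, 0.1736, 0.007]
tcp_rot: [0.505, 0.496, -0.504, 0.496]
force: [-0.6, -0.2, 0.8]
grip_width: 0.0425
```

{"name": "apply_moves", "arguments": {"motion": [{"x": 0,"y": 0,"z": 0,"twist": 0},{"x": 0,"y": 0,"z": 0,"twist": 0},{"x": 0,"y": 0,"z": 0,"twist": 0},{"x": 0,"y": 0,"z": 0,"twist": 0},{"x": 0,"y": 0,"z": 0,"twist": 0}], "claw": 1}}

```text
clock: 28.65
eef_pos: [0.4154, 0.1737, 0.0071]
tcp_rot: [0.504, 0.496, -0.504, 0.496]
force: [-0.6, -0.5, 6.0]
grip_width: 0.0267
```

{"name": "apply_moves", "arguments": {"motion": [{"x": 0,"y": 0,"z": 5,"twist": 0},{"x": 0,"y": 0,"z": 25,"twist": 0},{"x": 0,"y": 0,"z": 45,"twist": 0},{"x": 0,"y": 0,"z": 45,"twist": 0},{"x": 0,"y": 0,"z": 30,"twist": 0}]}}

```text
clock: 29.15
eef_pos: [0.4152, 0.1741, 0.1595]
tcp_rot: [0.505, 0.496, -0.503, 0.496]
force: [1.1, -0.3, -0.3]
grip_width: 0.0268
```

```bash
python3 -c "
from h import *
st();caddy(shot('top','t13'))"
```

```text
29.15 tcp mm [415.2 174.1 159.5] jaw ang -1.587 j7 -2.36 w 0.0268 F [ 1.1 -0.3 -0.3]
white [ 0.4511 -0.1918] 0.087 0.158 [[0.517, -0.131], [0.539, -0.215], [0.385, -0.252], [0.364, -0.169]]
brown [ 0.3779 -0.2404] 0.108 0.339 [[0.327, -0.07], [0.435, -0.073], [0.428, -0.413], [0.32, -0.406]]
brown [ 0.4756 -0.2852] 0.087 0.165 [[0.544, -0.224], [0.567, -0.308], [0.407, -0.346], [0.384, -0.263]]
```

{"name": "apply_moves", "arguments": {"motion": [{"x": 1,"y": -36,"z": 0,"twist": 0.14},{"x": 1,"y": -36,"z": 0,"twist": 0.14},{"x": 1,"y": -36,"z": 0,"twist": 0.14},{"x": 1,"y": -36,"z": 0,"twist": 0.14},{"x": 1,"y": -36,"z": 0,"twist": 0.14}]}}

```text
clock: 29.7
eef_pos: [0.4197, -0.0078, 0.1566]
tcp_rot: [0.301, 0.639, -0.302, 0.64]
force: [1.1, 0.1, -0.7]
grip_width: 0.0264
```

```bash
python3 -c "
from h import *
caddy(shot('top','t14'))"
```

```text
white [ 0.4511 -0.1917] 0.086 0.158 [[0.517, -0.131], [0.539, -0.215], [0.385, -0.251], [0.364, -0.169]]
brown [ 0.338  -0.2957] 0.223 0.031 [[0.356, -0.185], [0.351, -0.408], [0.32, -0.406], [0.325, -0.184]]
brown [ 0.4755 -0.2848] 0.087 0.165 [[0.544, -0.224], [0.567, -0.307], [0.407, -0.345], [0.384, -0.263]]
```

{"name": "apply_moves", "arguments": {"motion": [{"x": 1,"y": -36,"z": 0,"twist": 0.14},{"x": 1,"y": -36,"z": 0,"twist": 0.14},{"x": 1,"y": -36,"z": 0,"twist": 0.14},{"x": 1,"y": -36,"z": 0,"twist": 0.14},{"x": 1,"y": -36,"z": 0,"twist": 0.14}]}}

```text
clock: 30.25
eef_pos: [0.4247, -0.1877, 0.1566]
tcp_rot: [0.064, 0.704, -0.064, 0.704]
force: [0.6, 0.1, 0.1]
grip_width: 0.0269
```

{"name": "apply_moves", "arguments": {"motion": [{"x": 1,"y": -36,"z": 0,"twist": 0.14},{"x": 1,"y": -36,"z": 0,"twist": 0.14},{"x": 1,"y": -36,"z": 0,"twist": 0.14},{"x": 0,"y": 0,"z": 0,"twist": 0},{"x": 0,"y": 0,"z": 0,"twist": 0}]}}

```text
clock: 30.75
eef_pos: [0.4276, -0.2946, 0.1559]
tcp_rot: [-0.08, 0.703, 0.081, 0.702]
force: [-0.1, 0.9, -0.1]
grip_width: 0.0264
```

```bash
python3 -c "
from h import *
st()"
```

```text
30.75 tcp mm [ 427.6 -294.6  155.9] jaw ang 0.229 j7 0.15 w 0.0264 F [-0.1  0.9 -0.1]
```

{"name": "apply_moves", "arguments": {"motion": [{"x": 0,"y": 0,"z": -45,"twist": 0.005},{"x": 0,"y": 0,"z": -45,"twist": 0},{"x": 0,"y": 0,"z": -35,"twist": 0},{"x": 0,"y": 0,"z": -15,"twist": 0},{"x": 0,"y": 0,"z": -5,"twist": 0}]}}

```text
clock: 31.25
eef_pos: [0.4275, -0.2923, 0.0101]
tcp_rot: [-0.084, 0.703, 0.085, 0.701]
force: [0.3, 0.9, -0.8]
grip_width: 0.0264
```

{"name": "apply_moves", "arguments": {"motion": [{"x": 0,"y": 0,"z": 0,"twist": 0},{"x": 0,"y": 0,"z": 0,"twist": 0}]}}

```text
clock: 31.45
eef_pos: [0.4289, -0.294, 0.0125]
tcp_rot: [-0.084, 0.702, 0.084, 0.703]
force: [-1.0, -0.8, 0.3]
grip_width: 0.0268
```

{"name": "apply_moves", "arguments": {"motion": [{"x": 0,"y": 0,"z": 0,"twist": 0},{"x": 0,"y": 0,"z": 0,"twist": 0}], "claw": 0.2}}

```text
clock: 31.65
eef_pos: [0.4284, -0.2947, 0.0122]
tcp_rot: [-0.084, 0.702, 0.083, 0.702]
force: [0.3, 0.1, 0.1]
grip_width: 0.0342
```

{"name": "apply_moves", "arguments": {"motion": [{"x": 0,"y": 0,"z": 3,"twist": 0},{"x": 0,"y": 0,"z": 12,"twist": 0},{"x": 0,"y": 0,"z": 35,"twist": 0},{"x": 0,"y": 0,"z": 50,"twist": 0},{"x": 0,"y": 0,"z": 50,"twist": 0}]}}

```text
clock: 32.15
eef_pos: [0.4276, -0.2936, 0.1636]
tcp_rot: [-0.084, 0.702, 0.085, 0.702]
force: [1.5, -1.6, -0.3]
grip_width: 0.034
```

```bash
python3 -c "
from h import *
st();c=shot('wrist','w15')
cv2.imwrite('pics/w15b.png',c['frame'][::2,::2,::-1])"
```

```text
32.15 tcp mm [ 427.6 -293.6  163.6] jaw ang 0.239 j7 0.17 w 0.034 F [ 1.5 -1.6 -0.3]
```

View pics/w15b.png

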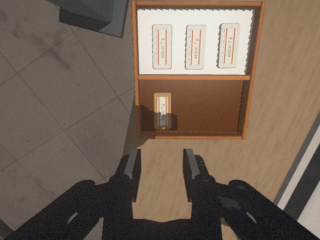

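{"name": "apply_moves", "arguments": {"motion": [{"x": 4,"y": 36,"z": 0,"twist": -0.133},{"x": 4,"y": 36,"z": 0,"twist": -0.133},{"x": 4,"y": 36,"z": 0,"twist": -0.133},{"x": 4,"y": 36,"z": 0,"twist": -0.133},{"x": 4,"y": 36,"z": 0,"twist": -0.133}], "claw": 0}}

```text
clock: 32.7
eef_pos: [0.4481, -0.1128, 0.1623]
tcp_rot: [0.152, 0.69, -0.152, 0.691]
force: [0.9, -0.0, -0.3]
grip_width: 0.0426
```

{"name": "apply_moves", "arguments": {"motion": [{"x": 4,"y": 36,"z": 0,"twist": -0.133},{"x": 4,"y": 36,"z": 0,"twist": -0.133},{"x": 4,"y": 36,"z": 0,"twist": -0.133},{"x": 4,"y": 36,"z": 0,"twist": -0.133},{"x": 4,"y": 36,"z": 0,"twist": -0.133}]}}

```text
clock: 33.2
eef_pos: [0.4679, 0.0675, 0.1623]
tcp_rot: [0.369, 0.603, -0.368, 0.603]
force: [-0.1, 0.2, -0.0]
grip_width: 0.043
```

{"name": "apply_moves", "arguments": {"motion": [{"x": 4,"y": 36,"z": 0,"twist": -0.133},{"x": 5,"y": 36,"z": 0,"twist": -0.133},{"x": 5,"y": 35,"z": 0,"twist": -0.136},{"x": 0,"y": 0,"z": 0,"twist": 0},{"x": 0,"y": 0,"z": 0,"twist": 0}]}}

```text
clock: 33.7
eef_pos: [0.4816, 0.1739, 0.1619]
tcp_rot: [0.48, 0.52, -0.479, 0.52]
force: [-0.5, -0.5, 0.1]
grip_width: 0.0425
```

```bash
python3 -c "
from h import *
st();c=shot('wrist','w16')
sachets(c,(200,140,520,320))"
```

```text
33.7 tcp mm [481.6 173.9 161.9] jaw ang -1.49 j7 -2.2 w 0.0425 F [-0.5 -0.5  0.1]
[416. 220.] xy [485.7 103.1] size 60.0 29.0 ang 0.116 brown [217. 200. 170.]
[327. 218.] xy [482.  172.6] size 60.0 29.0 ang 0.099 brown [215. 199. 170.]
[504. 246.] xy [467.2  30. ] size 125.0 23.0 ang 0.236 white [134. 125. 116.]
```

{"name": "apply_moves", "arguments": {"motion": [{"x": 0,"y": -1,"z": -40,"twist": 0},{"x": 0,"y": 0,"z": -40,"twist": 0},{"x": 0,"y": 0,"z": -40,"twist": 0},{"x": 0,"y": 0,"z": -21,"twist": 0},{"x": 0,"y": 0,"z": 0,"twist": 0}]}}

```text
clock: 34.25
eef_pos: [0.4804, 0.169, 0.0181]
tcp_rot: [0.479, 0.519, -0.483, 0.518]
force: [0.2, -0.7, 0.4]
grip_width: 0.0427
```

{"name": "apply_moves", "arguments": {"motion": [{"x": 0,"y": 0,"z": -10,"twist": 0},{"x": 0,"y": 0,"z": -4,"twist": 0},{"x": 0,"y": 0,"z": 0,"twist": 0},{"x": 0,"y": 0,"z": 0,"twist": 0}]}}

```text
clock: 34.65
eef_pos: [0.4825, 0.1717, 0.0071]
tcp_rot: [0.481, 0.519, -0.48, 0.519]
force: [-1.1, 0.1, 0.0]
grip_width: 0.0425
```

{"name": "apply_moves", "arguments": {"motion": [{"x": 0,"y": 0,"z": 0,"twist": 0},{"x": 0,"y": 0,"z": 0,"twist": 0},{"x": 0,"y": 0,"z": 0,"twist": 0},{"x": 0,"y": 0,"z": 0,"twist": 0},{"x": 0,"y": 0,"z": 0,"twist": 0}], "claw": 1}}

```text
clock: 35.15
eef_pos: [0.4825, 0.1717, 0.0072]
tcp_rot: [0.481, 0.519, -0.48, 0.519]
force: [-1.8, 0.1, 5.3]
grip_width: 0.0268
```

{"name": "apply_moves", "arguments": {"motion": [{"x": 0,"y": 0,"z": 5,"twist": 0},{"x": 0,"y": 0,"z": 25,"twist": 0},{"x": 0,"y": 0,"z": 45,"twist": 0},{"x": 0,"y": 0,"z": 45,"twist": 0},{"x": 0,"y": 0,"z": 30,"twist": 0}]}}

```text
clock: 35.65
eef_pos: [0.4824, 0.1722, 0.1596]
tcp_rot: [0.481, 0.519, -0.479, 0.519]
force: [0.2, 0.0, -0.9]
grip_width: 0.0263
```

```bash
python3 -c "
from h import *
st();caddy(shot('top','t16'))"
```

```text
35.65 tcp mm [482.4 172.2 159.6] jaw ang -1.494 j7 -2.21 w 0.0263 F [ 0.2  0.  -0.9]
white [ 0.4511 -0.1917] 0.086 0.158 [[0.517, -0.131], [0.539, -0.215], [0.385, -0.251], [0.364, -0.169]]
brown [ 0.3406 -0.2434] 0.034 0.328 [[0.327, -0.079], [0.361, -0.08], [0.354, -0.408], [0.32, -0.406]]
brown [ 0.4754 -0.2846] 0.087 0.165 [[0.544, -0.223], [0.567, -0.307], [0.407, -0.346], [0.384, -0.263]]
```

{"name": "apply_moves", "arguments": {"motion": [{"x": 3,"y": -34,"z": 0,"twist": 0.133},{"x": 3,"y": -34,"z": 0,"twist": 0.133},{"x": 3,"y": -34,"z": 0,"twist": 0.133},{"x": 3,"y": -34,"z": 0,"twist": 0.133},{"x": 3,"y": -34,"z": 0,"twist": 0.133}]}}

```text
clock: 36.2
eef_pos: [0.4969, 0.0003, 0.1566]
tcp_rot: [0.283, 0.648, -0.283, 0.648]
force: [0.1, 0.2, 0.4]
grip_width: 0.0265
```

```bash
python3 -c "
from h import *
caddy(shot('top','t17'))"
```

```text
white [ 0.47   -0.2239] 0.061 0.17 [[0.521, -0.15], [0.558, -0.199], [0.418, -0.297], [0.383, -0.248]]
brown [ 0.3372 -0.3342] 0.145 0.031 [[0.354, -0.262], [0.351, -0.408], [0.32, -0.406], [0.323, -0.261]]
brown [ 0.4755 -0.2849] 0.086 0.165 [[0.544, -0.224], [0.567, -0.307], [0.407, -0.346], [0.384, -0.264]]
```

{"name": "apply_moves", "arguments": {"motion": [{"x": 3,"y": -34,"z": 0,"twist": 0.133},{"x": 3,"y": -34,"z": 0,"twist": 0.133},{"x": 3,"y": -34,"z": 0,"twist": 0.133},{"x": 3,"y": -34,"z": 0,"twist": 0.133},{"x": 3,"y": -34,"z": 0,"twist": 0.133}]}}

```text
clock: 36.75
eef_pos: [0.5118, -0.1697, 0.1565]
tcp_rot: [0.056, 0.705, -0.056, 0.705]
force: [0.3, 0.5, -0.6]
grip_width: 0.0268
```

{"name": "apply_moves", "arguments": {"motion": [{"x": 2,"y": -34,"z": 0,"twist": 0.133},{"x": 2,"y": -34,"z": 0,"twist": 0.133},{"x": 2,"y": -34,"z": 0,"twist": 0.133},{"x": 0,"y": 0,"z": 0,"twist": 0},{"x": 0,"y": 0,"z": 0,"twist": 0}]}}

```text
clock: 37.25
eef_pos: [0.5176, -0.2708, 0.1559]
tcp_rot: [-0.081, 0.703, 0.082, 0.702]
force: [0.3, 0.4, -0.5]
grip_width: 0.0265
```

```bash
python3 -c "
from h import *
st()"
```

```text
37.25 tcp mm [ 517.6 -270.8  155.9] jaw ang 0.231 j7 0.04 w 0.0265 F [ 0.3  0.4 -0.5]
```

{"name": "apply_moves", "arguments": {"motion": [{"x": 0,"y": -1,"z": -45,"twist": 0.005},{"x": 0,"y": 0,"z": -45,"twist": 0},{"x": 0,"y": 0,"z": -35,"twist": 0},{"x": 0,"y": 0,"z": -15,"twist": 0},{"x": 0,"y": 0,"z": -5,"twist": 0}]}}

```text
clock: 37.75
eef_pos: [0.5178, -0.2699, 0.0106]
tcp_rot: [-0.085, 0.703, 0.085, 0.701]
force: [0.1, -0.1, -0.1]
grip_width: 0.0269
```

{"name": "apply_moves", "arguments": {"motion": [{"x": 0,"y": 0,"z": 0,"twist": 0},{"x": 0,"y": 0,"z": 0,"twist": 0}]}}

```text
clock: 37.95
eef_pos: [0.5193, -0.2712, 0.0131]
tcp_rot: [-0.085, 0.701, 0.084, 0.703]
force: [-0.3, -0.3, -1.1]
grip_width: 0.0266
```

{"name": "apply_moves", "arguments": {"motion": [{"x": 0,"y": 0,"z": 0,"twist": 0},{"x": 0,"y": 0,"z": 0,"twist": 0}], "claw": 0.2}}

```text
clock: 38.15
eef_pos: [0.5186, -0.2717, 0.0125]
tcp_rot: [-0.085, 0.702, 0.084, 0.703]
force: [0.2, 0.0, 0.8]
grip_width: 0.0341
```

{"name": "apply_moves", "arguments": {"motion": [{"x": 0,"y": 0,"z": 3,"twist": 0},{"x": 0,"y": 0,"z": 12,"twist": 0},{"x": 0,"y": 0,"z": 35,"twist": 0},{"x": 0,"y": 0,"z": 50,"twist": 0},{"x": 0,"y": 0,"z": 50,"twist": 0}]}}

```text
clock: 38.65
eef_pos: [0.5177, -0.2708, 0.1636]
tcp_rot: [-0.084, 0.702, 0.085, 0.702]
force: [1.2, -1.5, 0.9]
grip_width: 0.0343
```

```bash
python3 -c "
from h import *
st();c=shot('wrist','w18')"
```

```text
38.65 tcp mm [ 517.7 -270.8  163.6] jaw ang 0.241 j7 0.06 w 0.0343 F [ 1.2 -1.5  0.9]
```

{"name": "apply_moves", "arguments": {"motion": [{"x": -3,"y": 29,"z": 0,"twist": -0.13},{"x": -3,"y": 29,"z": 0,"twist": -0.13},{"x": -3,"y": 29,"z": 0,"twist": -0.13},{"x": -3,"y": 29,"z": 0,"twist": -0.13},{"x": -3,"y": 29,"z": 0,"twist": -0.13}], "claw": 0}}

```text
clock: 39.2
eef_pos: [0.5029, -0.125, 0.1623]
tcp_rot: [0.146, 0.692, -0.146, 0.692]
force: [0.9, 0.2, 0.4]
grip_width: 0.0426
```

{"name": "apply_moves", "arguments": {"motion": [{"x": -3,"y": 29,"z": 0,"twist": -0.13},{"x": -3,"y": 29,"z": 0,"twist": -0.13},{"x": -3,"y": 29,"z": 0,"twist": -0.13},{"x": -2,"y": 29,"z": 0,"twist": -0.13},{"x": -2,"y": 29,"z": 0,"twist": -0.13}]}}

```text
clock: 39.7
eef_pos: [0.4898, 0.0201, 0.1623]
tcp_rot: [0.359, 0.609, -0.359, 0.609]
force: [-0.4, -0.3, -0.9]
grip_width: 0.0427
```

{"name": "apply_moves", "arguments": {"motion": [{"x": -2,"y": 28,"z": 0,"twist": -0.13},{"x": -2,"y": 28,"z": 0,"twist": -0.13},{"x": 0,"y": 27,"z": 0,"twist": -0.127},{"x": 0,"y": 0,"z": 0,"twist": 0},{"x": 0,"y": 0,"z": 0,"twist": 0}]}}

```text
clock: 40.2
eef_pos: [0.4859, 0.1024, 0.162]
tcp_rot: [0.467, 0.531, -0.467, 0.531]
force: [-1.5, -0.6, -0.1]
grip_width: 0.0426
```

```bash
python3 -c "
from h import *
st();c=shot('wrist','w19')
sachets(c,(200,140,420,320))"
```

```text
40.2 tcp mm [485.9 102.4 162. ] jaw ang -1.443 j7 -2.03 w 0.0426 F [-1.5 -0.6 -0.1]
[402. 266.] xy [452.4  35.6] size 92.0 27.0 ang 0.204 white [104.  96.  90.]
[324. 218.] xy [486.  102.9] size 60.0 28.0 ang 0.143 brown [220. 205. 176.]
```

{"name": "apply_moves", "arguments": {"motion": [{"x": 0,"y": 1,"z": -40,"twist": 0.01},{"x": 0,"y": 0,"z": -40,"twist": 0},{"x": 0,"y": 0,"z": -40,"twist": 0},{"x": 0,"y": 0,"z": -21,"twist": 0},{"x": 0,"y": 0,"z": 0,"twist": 0}]}}

```text
clock: 40.75
eef_pos: [0.4843, 0.1007, 0.018]
tcp_rot: [0.464, 0.533, -0.467, 0.531]
force: [-0.4, -0.3, 0.4]
grip_width: 0.0426
```

{"name": "apply_moves", "arguments": {"motion": [{"x": 0,"y": 0,"z": -10,"twist": 0},{"x": 0,"y": 0,"z": -4,"twist": 0},{"x": 0,"y": 0,"z": 0,"twist": 0},{"x": 0,"y": 0,"z": 0,"twist": 0}]}}

```text
clock: 41.15
eef_pos: [0.4865, 0.1025, 0.0071]
tcp_rot: [0.466, 0.532, -0.465, 0.532]
force: [-1.7, 1.1, -0.1]
grip_width: 0.0428
```

{"name": "apply_moves", "arguments": {"motion": [{"x": 0,"y": 0,"z": 0,"twist": 0},{"x": 0,"y": 0,"z": 0,"twist": 0},{"x": 0,"y": 0,"z": 0,"twist": 0},{"x": 0,"y": 0,"z": 0,"twist": 0},{"x": 0,"y": 0,"z": 0,"twist": 0}], "claw": 1}}

```text
clock: 41.65
eef_pos: [0.4865, 0.1027, 0.0072]
tcp_rot: [0.466, 0.532, -0.465, 0.533]
force: [-1.3, -0.3, 5.2]
grip_width: 0.0264
```

{"name": "apply_moves", "arguments": {"motion": [{"x": 0,"y": 0,"z": 5,"twist": 0},{"x": 0,"y": 0,"z": 25,"twist": 0},{"x": 0,"y": 0,"z": 45,"twist": 0},{"x": 0,"y": 0,"z": 45,"twist": 0},{"x": 0,"y": 0,"z": 30,"twist": 0}]}}

```text
clock: 42.15
eef_pos: [0.4864, 0.1032, 0.1596]
tcp_rot: [0.466, 0.532, -0.464, 0.533]
force: [0.2, -0.7, 0.0]
grip_width: 0.0265
```

```bash
python3 -c "
from h import *
st();caddy(shot('top','t19'))"
```

```text
42.15 tcp mm [486.4 103.2 159.6] jaw ang -1.437 j7 -2.04 w 0.0265 F [ 0.2 -0.7  0. ]
white [ 0.4511 -0.1917] 0.086 0.158 [[0.517, -0.131], [0.539, -0.215], [0.385, -0.251], [0.364, -0.169]]
brown [ 0.3777 -0.2497] 0.108 0.321 [[0.327, -0.089], [0.435, -0.092], [0.428, -0.413], [0.32, -0.406]]
brown [ 0.4755 -0.2848] 0.087 0.165 [[0.544, -0.224], [0.567, -0.307], [0.407, -0.345], [0.384, -0.263]]
```

{"name": "apply_moves", "arguments": {"motion": [{"x": -1,"y": -32,"z": 0,"twist": 0.139},{"x": -1,"y": -32,"z": 0,"twist": 0.139},{"x": -1,"y": -32,"z": 0,"twist": 0.139},{"x": -1,"y": -32,"z": 0,"twist": 0.139}]}}

```text
clock: 42.6
eef_pos: [0.4817, -0.0265, 0.1566]
tcp_rot: [0.299, 0.64, -0.3, 0.641]
force: [0.9, -0.3, -1.1]
grip_width: 0.0267
```

```bash
python3 -c "
from h import *
caddy(shot('top','t20'))"
```

```text
brown [ 0.3371 -0.3419] 0.13 0.031 [[0.354, -0.278], [0.351, -0.408], [0.32, -0.406], [0.323, -0.276]]
brown [ 0.4463 -0.2973] 0.135 0.242 [[0.515, -0.179], [0.586, -0.294], [0.376, -0.415], [0.308, -0.301]]
```

{"name": "apply_moves", "arguments": {"motion": [{"x": -1,"y": -32,"z": 0,"twist": 0.139},{"x": -1,"y": -32,"z": 0,"twist": 0.139},{"x": -1,"y": -32,"z": 0,"twist": 0.139},{"x": -1,"y": -32,"z": 0,"twist": 0.139},{"x": -1,"y": -32,"z": 0,"twist": 0.139}]}}

```text
clock: 43.15
eef_pos: [0.4767, -0.1866, 0.1565]
tcp_rot: [0.064, 0.704, -0.064, 0.704]
force: [1.2, 0.5, 0.3]
grip_width: 0.0265
```

{"name": "apply_moves", "arguments": {"motion": [{"x": -1,"y": -32,"z": 0,"twist": 0.139},{"x": -1,"y": -32,"z": 0,"twist": 0.139},{"x": -1,"y": -33,"z": 0,"twist": 0.144},{"x": 0,"y": 0,"z": 0,"twist": 0},{"x": 0,"y": 0,"z": 0,"twist": 0}]}}

```text
clock: 43.65
eef_pos: [0.4736, -0.2827, 0.1559]
tcp_rot: [-0.081, 0.703, 0.082, 0.702]
force: [0.5, 0.4, 0.9]
grip_width: 0.0262
```

```bash
python3 -c "
from h import *
st()"
```

```text
43.65 tcp mm [ 473.6 -282.7  155.9] jaw ang 0.232 j7 0.08 w 0.0262 F [0.5 0.4 0.9]
```

The last top-view reading was odd, either from arm occlusion or a knock, so I look from the wrist before lowering.

```bash
python3 -c "
from h import *
c=shot('wrist','w20'); cv2.imwrite('pics/w20b.png',c['frame'][:,:,::-1])
# predicted slots and caddy rim corners
ex=np.array([.973,.231]);ey=np.array([-.231,.973]);o=np.array([.4617,-.2372])
for a,b in((-86,96),(86,96),(86,-96),(-86,-96),(86,0),(-86,0)): print('rim pred',a,b,proj(c,[*(o+(a*ex+b*ey)/1e3),.025]).round())
"
```

```text
rim pred -86 96 [181.   6.]
rim pred 86 96 [459.   6.]
rim pred 86 -96 [432. 288.]
rim pred -86 -96 [210. 288.]
rim pred 86 0 [444. 162.]
rim pred -86 0 [197. 163.]
```

View pics/w20b.png

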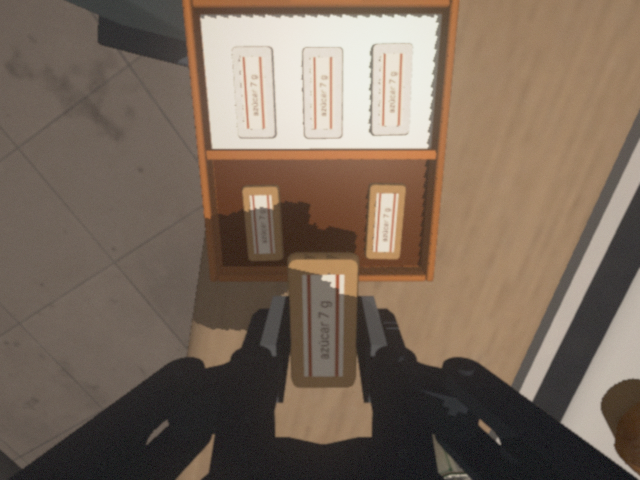

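Wrist view: caddy is unmoved, with three whites in the white well (252,90), (323,92), (391,89). Two browns lie at (263,223) and (385,222), and the gap between them lies under the held one.

{"name": "apply_moves", "arguments": {"motion": [{"x": -1,"y": 3,"z": -45,"twist": 0.005},{"x": 0,"y": 0,"z": -45,"twist": 0},{"x": 0,"y": 0,"z": -35,"twist": 0},{"x": 0,"y": 0,"z": -15,"twist": 0},{"x": 0,"y": 0,"z": -5,"twist": 0}]}}

```text
clock: 44.2
eef_pos: [0.4729, -0.278, 0.0106]
tcp_rot: [-0.085, 0.702, 0.086, 0.701]
force: [0.7, 0.8, 0.0]
grip_width: 0.0267
```

{"name": "apply_moves", "arguments": {"motion": [{"x": 0,"y": 0,"z": 0,"twist": 0},{"x": 0,"y": 0,"z": 0,"twist": 0}]}}

```text
clock: 44.4
eef_pos: [0.4742, -0.2794, 0.0129]
tcp_rot: [-0.085, 0.701, 0.084, 0.703]
force: [0.2, 0.0, -0.7]
grip_width: 0.0263
```

{"name": "apply_moves", "arguments": {"motion": [{"x": 0,"y": 0,"z": 0,"twist": 0},{"x": 0,"y": 0,"z": 0,"twist": 0}], "claw": 0.2}}

```text
clock: 44.6
eef_pos: [0.4736, -0.2798, 0.0124]
tcp_rot: [-0.085, 0.702, 0.084, 0.702]
force: [0.4, -1.1, -0.1]
grip_width: 0.0339
```

{"name": "apply_moves", "arguments": {"motion": [{"x": 0,"y": 0,"z": 3,"twist": 0},{"x": 0,"y": 0,"z": 12,"twist": 0},{"x": 0,"y": 0,"z": 35,"twist": 0},{"x": 0,"y": 0,"z": 50,"twist": 0},{"x": 0,"y": 0,"z": 50,"twist": 0}]}}

```text
clock: 45.1
eef_pos: [0.4726, -0.2787, 0.1636]
tcp_rot: [-0.085, 0.702, 0.086, 0.702]
force: [1.1, -0.5, -0.3]
grip_width: 0.0343
```

```bash
python3 -c "
from h import *
st();c=shot('wrist','w21'); cv2.imwrite('pics/w21b.png',c['frame'][::2,::2,::-1])"
```

```text
45.1 tcp mm [ 472.6 -278.7  163.6] jaw ang 0.242 j7 0.09 w 0.0343 F [ 1.1 -0.5 -0.3]
```

View pics/w21b.png

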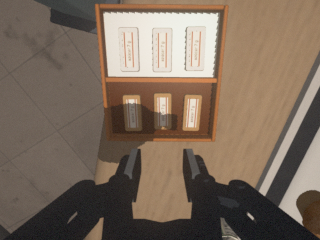

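{"name": "apply_moves", "arguments": {"motion": [{"x": -3,"y": 44,"z": 10,"twist": -0.121},{"x": -3,"y": 44,"z": 10,"twist": -0.121},{"x": -3,"y": 44,"z": 10,"twist": -0.121},{"x": -3,"y": 44,"z": 10,"twist": -0.121},{"x": -3,"y": 44,"z": 0,"twist": -0.121}], "claw": -0.4, "squeeze": 30}}

```text
clock: 45.65
eef_pos: [0.4583, -0.0572, 0.2034]
tcp_rot: [0.13, 0.694, -0.13, 0.696]
force: [0.4, 0.6, 0.5]
grip_width: 0.0601
```

{"name": "apply_moves", "arguments": {"motion": [{"x": -3,"y": 44,"z": 0,"twist": -0.121},{"x": -3,"y": 44,"z": 0,"twist": -0.121},{"x": -3,"y": 44,"z": 0,"twist": -0.121},{"x": -3,"y": 44,"z": 0,"twist": -0.121},{"x": -3,"y": 44,"z": 0,"twist": -0.121}]}}

```text
clock: 46.15
eef_pos: [0.4424, 0.1627, 0.2023]
tcp_rot: [0.331, 0.625, -0.331, 0.625]
force: [1.4, 0.0, 0.5]
grip_width: 0.0602
```

{"name": "apply_moves", "arguments": {"motion": [{"x": -3,"y": 44,"z": 0,"twist": -0.121},{"x": -3,"y": 44,"z": 0,"twist": -0.121},{"x": -3,"y": 44,"z": 0,"twist": -0.121},{"x": -3,"y": 44,"z": 0,"twist": -0.121},{"x": -3,"y": 44,"z": 0,"twist": -0.121}]}}

```text
clock: 46.65
eef_pos: [0.4272, 0.3827, 0.2023]
tcp_rot: [0.502, 0.498, -0.502, 0.498]
force: [0.2, -0.2, 0.6]
grip_width: 0.0596
```

{"name": "apply_moves", "arguments": {"motion": [{"x": 0,"y": 20,"z": 0,"twist": 0},{"x": 0,"y": 0,"z": 0,"twist": 0},{"x": 0,"y": 0,"z": 0,"twist": 0}]}}

```text
clock: 46.95
eef_pos: [0.4275, 0.4006, 0.2017]
tcp_rot: [-0.5, -0.5, 0.501, -0.499]
force: [0.9, -1.0, 0.4]
grip_width: 0.06
```

```bash
python3 -c "
from h import *
st();c=shot('wrist','w22');print(env.observe()['joints'].round(2))
for r in blobs(mask(c,(0,150,60),(8,255,255),(150,0,500,479)),50): print(r, ray(c,*r[0],.04))
caddy(shot('top','t22'))"
```

```text
46.95 tcp mm [427.5 400.6 201.7] jaw ang -1.573 j7 -2.69 w 0.06 F [ 0.9 -1.   0.4]
[-0.41  0.52 -0.61  1.65  0.33  1.08 -2.69]
((316.5, 217.5), (35.0, 25.0), 90.0) [0.42513704 0.40759339 0.04      ]
white [ 0.4511 -0.1917] 0.086 0.158 [[0.517, -0.131], [0.539, -0.215], [0.385, -0.251], [0.364, -0.169]]
brown [ 0.3407 -0.2388] 0.034 0.337 [[0.327, -0.07], [0.361, -0.071], [0.354, -0.408], [0.32, -0.406]]
brown [ 0.4755 -0.2849] 0.086 0.165 [[0.544, -0.224], [0.567, -0.307], [0.407, -0.346], [0.384, -0.264]]
```

{"name": "apply_moves", "arguments": {"motion": [{"x": -2,"y": 6,"z": -40,"twist": 0},{"x": 0,"y": 0,"z": -40,"twist": 0},{"x": 0,"y": 0,"z": -35,"twist": 0},{"x": 0,"y": 0,"z": 0,"twist": 0},{"x": 0,"y": 0,"z": 0,"twist": 0}]}}

```text
clock: 47.55
eef_pos: [0.4265, 0.4058, 0.087]
tcp_rot: [-0.501, -0.499, 0.501, -0.499]
force: [0.1, -0.2, -0.3]
grip_width: 0.0596
```

{"name": "apply_moves", "arguments": {"motion": [{"x": 0,"y": 0,"z": -30,"twist": 0},{"x": 0,"y": 0,"z": -20,"twist": 0},{"x": 0,"y": 0,"z": -10,"twist": 0},{"x": 0,"y": 0,"z": -4,"twist": 0},{"x": 0,"y": 0,"z": 0,"twist": 0}]}}

```text
clock: 48.05
eef_pos: [0.4265, 0.4071, 0.0234]
tcp_rot: [0.501, 0.499, -0.5, 0.499]
force: [0.1, 0.5, 0.2]
grip_width: 0.0591
```

{"name": "apply_moves", "arguments": {"motion": [{"x": 0,"y": 0,"z": 0,"twist": 0},{"x": 0,"y": 0,"z": 0,"twist": 0}]}}

```text
clock: 48.25
eef_pos: [0.4265, 0.4071, 0.0234]
tcp_rot: [0.502, 0.499, -0.5, 0.499]
force: [-0.4, -0.3, -0.2]
grip_width: 0.0594
```

```bash
python3 -c "
from h import *
st();print(env.observe()['joints'].round(2))"
```

```text
48.25 tcp mm [426.5 407.1  23.4] jaw ang -1.574 j7 -2.83 w 0.0594 F [-0.4 -0.3 -0.2]
[-0.52  0.72 -0.47  1.83  0.48  0.7  -2.83]
```

{"name": "apply_moves", "arguments": {"motion": [{"x": 0,"y": 0,"z": 0,"twist": 0.06},{"x": 0,"y": 0,"z": 0,"twist": 0.06},{"x": 0,"y": 0,"z": 0,"twist": 0},{"x": 0,"y": 0,"z": 0,"twist": 0}]}}

```text
clock: 48.65
eef_pos: [0.4262, 0.4067, 0.0227]
tcp_rot: [0.471, 0.528, -0.47, 0.528]
force: [0.5, -0.4, 0.3]
grip_width: 0.0596
```

{"name": "apply_moves", "arguments": {"motion": [{"x": 0,"y": 0,"z": 0,"twist": 0},{"x": 0,"y": 0,"z": 0,"twist": 0},{"x": 0,"y": 0,"z": 0,"twist": 0},{"x": 0,"y": 0,"z": 0,"twist": 0},{"x": 0,"y": 0,"z": 0,"twist": 0}], "claw": 1, "squeeze": 35}}

```text
clock: 49.15
eef_pos: [0.426, 0.4065, 0.0226]
tcp_rot: [0.47, 0.528, -0.47, 0.528]
force: [-1.1, -1.3, 4.9]
grip_width: 0.0208
```

```bash
python3 -c "
from h import *
st();print(env.observe()['joints'].round(2))"
```

```text
49.15 tcp mm [426.  406.5  22.6] jaw ang -1.455 j7 -2.73 w 0.0208 F [-1.1 -1.3  4.9]
[-0.5   0.73 -0.5   1.83  0.51  0.72 -2.73]
```

{"name": "apply_moves", "arguments": {"motion": [{"x": -0.4,"y": 0,"z": 2,"twist": 0},{"x": -0.4,"y": 0,"z": 2,"twist": 0},{"x": -0.4,"y": 0,"z": 2,"twist": 0},{"x": -0.4,"y": 0,"z": 2,"twist": 0},{"x": -0.3,"y": 0,"z": 2,"twist": 0}]}}

```text
clock: 49.65
eef_pos: [0.4243, 0.4063, 0.0322]
tcp_rot: [0.47, 0.528, -0.47, 0.528]
force: [3.7, 0.9, -7.7]
grip_width: 0.0206
```

{"name": "apply_moves", "arguments": {"motion": [{"x": -0.3,"y": 0,"z": 2,"twist": 0},{"x": -0.3,"y": 0,"z": 2,"twist": 0},{"x": -0.2,"y": 0,"z": 2,"twist": 0},{"x": -0.2,"y": 0,"z": 2,"twist": 0},{"x": -0.2,"y": 0,"z": 2,"twist": 0}]}}

```text
clock: 50.15
eef_pos: [0.4231, 0.4064, 0.0425]
tcp_rot: [0.47, 0.528, -0.47, 0.528]
force: [5.0, -0.1, -8.2]
grip_width: 0.0206
```

{"name": "apply_moves", "arguments": {"motion": [{"x": -0.1,"y": 0,"z": 2,"twist": 0},{"x": -0.1,"y": 0,"z": 2,"twist": 0},{"x": 0,"y": 0,"z": 2,"twist": 0},{"x": 0,"y": 0,"z": 2,"twist": 0},{"x": 0,"y": 0,"z": 2,"twist": 0}]}}

```text
clock: 50.65
eef_pos: [0.4228, 0.4064, 0.0524]
tcp_rot: [0.47, 0.528, -0.47, 0.528]
force: [4.4, -2.0, -6.6]
grip_width: 0.0207
```

```bash
python3 -c "
from h import *
st();print(env.observe()['joints'].round(2))
c=shot('wrist','w24');t=shot('side','s24');cv2.imwrite('pics/s24b.png',np.hstack([cv2.resize(c['frame'],(400,300)),cv2.resize(t['frame'][130:290,230:443],(400,300))])[:,:,::-1])"
```

```text
50.65 tcp mm [422.8 406.4  52.4] jaw ang -1.454 j7 -2.71 w 0.0207 F [ 4.4 -2.  -6.6]
[-0.48  0.68 -0.53  1.81  0.47  0.77 -2.71]
```

View pics/s24b.png

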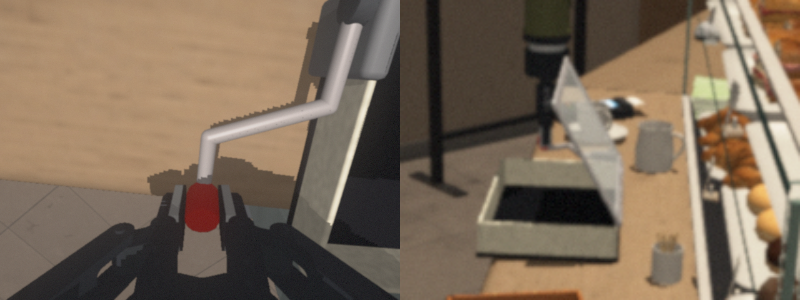

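{"name": "apply_moves", "arguments": {"motion": [{"x": 0,"y": 0,"z": 2,"twist": 0},{"x": 0.1,"y": 0,"z": 2,"twist": 0},{"x": 0.1,"y": 0,"z": 2,"twist": 0},{"x": 0.2,"y": 0,"z": 2,"twist": 0},{"x": 0.2,"y": 0,"z": 2,"twist": 0}]}}

```text
clock: 51.25
eef_pos: [0.4233, 0.4064, 0.0623]
tcp_rot: [0.47, 0.528, -0.47, 0.528]
force: [4.2, -3.3, -7.5]
grip_width: 0.0202
```

{"name": "apply_moves", "arguments": {"motion": [{"x": 0.3,"y": 0,"z": 2,"twist": 0},{"x": 0.3,"y": 0,"z": 2,"twist": 0},{"x": 0.3,"y": 0,"z": 1.5,"twist": 0},{"x": 0.3,"y": 0,"z": 1.5,"twist": 0},{"x": 0.3,"y": 0,"z": 1.5,"twist": 0}]}}

```text
clock: 51.75
eef_pos: [0.4246, 0.4064, 0.0708]
tcp_rot: [0.47, 0.528, -0.47, 0.528]
force: [2.0, -3.5, -5.3]
grip_width: 0.0206
```

{"name": "apply_moves", "arguments": {"motion": [{"x": 0.3,"y": 0,"z": 1,"twist": 0},{"x": 0.3,"y": 0,"z": 1,"twist": 0},{"x": 0.3,"y": 0,"z": 1,"twist": 0},{"x": 0.3,"y": 0,"z": 1,"twist": 0},{"x": 0.3,"y": 0,"z": 1,"twist": 0}]}}

```text
clock: 52.25
eef_pos: [0.4259, 0.4065, 0.0758]
tcp_rot: [0.47, 0.528, -0.47, 0.528]
force: [1.4, -4.3, -5.8]
grip_width: 0.0204
```

{"name": "apply_moves", "arguments": {"motion": [{"x": 0.2,"y": 0,"z": 0.7,"twist": 0},{"x": 0.2,"y": 0,"z": 0.7,"twist": 0},{"x": 0.2,"y": 0,"z": 0.7,"twist": 0},{"x": 0.2,"y": 0,"z": 0.7,"twist": 0},{"x": 0.2,"y": 0,"z": 0.7,"twist": 0}]}}

```text
clock: 52.75
eef_pos: [0.4271, 0.4066, 0.0794]
tcp_rot: [0.47, 0.528, -0.47, 0.528]
force: [-0.3, -3.1, -5.1]
grip_width: 0.0204
```

```bash
python3 -c "
from h import *
st();print(env.observe()['joints'].round(2))"
```

```text
52.75 tcp mm [427.1 406.6  79.4] jaw ang -1.454 j7 -2.68 w 0.0204 F [-0.3 -3.1 -5.1]
[-0.46  0.66 -0.55  1.78  0.45  0.83 -2.68]
```

{"name": "apply_moves", "arguments": {"motion": [{"x": 0.1,"y": 0,"z": 0.6,"twist": 0},{"x": 0.1,"y": 0,"z": 0.6,"twist": 0},{"x": 0.1,"y": 0,"z": 0.6,"twist": 0},{"x": 0.1,"y": 0,"z": 0.6,"twist": 0},{"x": 0.1,"y": 0,"z": 0.6,"twist": 0}]}}

```text
clock: 53.25
eef_pos: [0.4282, 0.4067, 0.0824]
tcp_rot: [0.47, 0.528, -0.47, 0.528]
force: [0.9, -3.5, -5.6]
grip_width: 0.0206
```

{"name": "apply_moves", "arguments": {"motion": [{"x": 0,"y": 0,"z": 0.5,"twist": 0},{"x": 0,"y": 0,"z": 0.5,"twist": 0},{"x": 0,"y": 0,"z": 0.5,"twist": 0}]}}

```text
clock: 53.55
eef_pos: [0.4286, 0.4066, 0.084]
tcp_rot: [0.47, 0.528, -0.47, 0.528]
force: [3.7, -3.2, -6.7]
grip_width: 0.0206
```

{"name": "apply_moves", "arguments": {"motion": [{"x": 0.1,"y": 0,"z": 0.5,"twist": 0},{"x": 0.1,"y": 0,"z": 0.5,"twist": 0},{"x": 0.1,"y": 0,"z": 0.5,"twist": 0},{"x": 0.1,"y": 0,"z": 0.5,"twist": 0}]}}

```text
clock: 53.95
eef_pos: [0.4289, 0.4066, 0.0855]
tcp_rot: [0.47, 0.528, -0.47, 0.528]
force: [4.9, -1.5, -14.4]
grip_width: 0.0205
```

{"name": "apply_moves", "arguments": {"motion": [{"x": 0.1,"y": 0,"z": 0.5,"twist": 0},{"x": 0.1,"y": 0,"z": 0.5,"twist": 0},{"x": 0,"y": 0,"z": 0.5,"twist": 0}]}}

```text
clock: 54.25
eef_pos: [0.4289, 0.4065, 0.0856]
tcp_rot: [0.47, 0.528, -0.47, 0.528]
force: [5.7, 2.2, -25.8]
grip_width: 0.0205
```

```bash
python3 -c "
from h import *
st()
c=shot('wrist','w25');t=shot('side','s25');cv2.imwrite('pics/s25b.png',np.hstack([cv2.resize(c['frame'],(400,300)),cv2.resize(t['frame'][130:290,230:443],(400,300))])[:,:,::-1])"
```

```text
54.25 tcp mm [428.9 406.5  85.6] jaw ang -1.454 j7 -2.67 w 0.0205 F [  5.7   2.2 -25.8]
```

View pics/s25b.png

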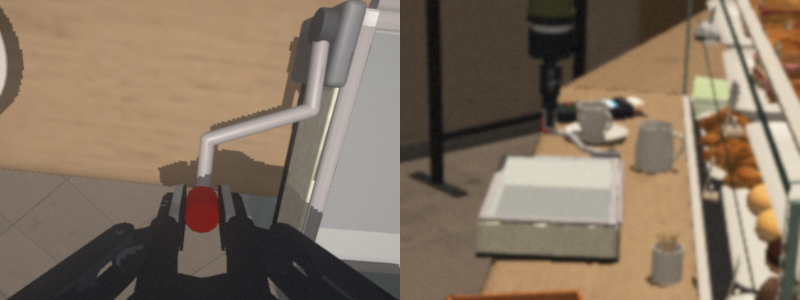

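Lid shut, lever against its upper stop (26 N). Release and retreat upward.

{"name": "apply_moves", "arguments": {"motion": [{"x": 0,"y": 0,"z": -0.5,"twist": 0},{"x": 0,"y": 0,"z": -0.3,"twist": 0}]}}

```text
clock: 54.55
eef_pos: [0.4289, 0.4066, 0.0854]
tcp_rot: [0.47, 0.528, -0.47, 0.528]
force: [5.8, -1.6, -13.4]
grip_width: 0.0206
```

{"name": "apply_moves", "arguments": {"motion": [{"x": 0,"y": 0,"z": 0,"twist": 0},{"x": 0,"y": 0,"z": 0,"twist": 0},{"x": 0,"y": 0,"z": 0,"twist": 0},{"x": 0,"y": 0,"z": 0,"twist": 0}], "claw": -0.4}}

```text
clock: 54.95
eef_pos: [0.4283, 0.4075, 0.0873]
tcp_rot: [0.47, 0.529, -0.469, 0.528]
force: [-0.3, 0.6, -0.2]
grip_width: 0.06
```

{"name": "apply_moves", "arguments": {"motion": [{"x": 0,"y": 0,"z": 5,"twist": 0},{"x": 0,"y": 0,"z": 15,"twist": 0},{"x": 0,"y": 0,"z": 40,"twist": 0},{"x": 0,"y": 0,"z": 40,"twist": 0},{"x": 0,"y": 0,"z": 30,"twist": 0}]}}

```text
clock: 55.45
eef_pos: [0.4284, 0.4073, 0.2196]
tcp_rot: [0.471, 0.529, -0.469, 0.528]
force: [1.1, 1.3, 0.2]
grip_width: 0.0597
```

{"name": "apply_moves", "arguments": {"motion": [{"x": -10,"y": 0,"z": 20,"twist": 0},{"x": 0,"y": 0,"z": 0,"twist": 0},{"x": 0,"y": 0,"z": 0,"twist": 0}]}}

```text
clock: 55.75
eef_pos: [0.4184, 0.4066, 0.2369]
tcp_rot: [0.47, 0.528, -0.47, 0.528]
force: [0.1, -0.1, -0.8]
grip_width: 0.0602
```

```bash
python3 -c "
from h import *
st()
c=shot('wrist','w26');t=shot('top','t26');s=shot('side','s26')
for r in blobs(mask(c,(0,150,60),(8,255,255),(150,0,500,479)),50): print('knob',r, ray(c,*r[0],.104))
caddy(t)
cv2.imwrite('pics/f.png',np.hstack([cv2.resize(t['frame'][190:310,130:490],(800,266)),])[:,:,::-1])
f=np.vstack([cv2.resize(t['frame'][190:310,130:490],(800,267)),np.hstack([cv2.resize(c['frame'],(400,300)),cv2.resize(s['frame'][170:390,200:493],(400,300))])]);cv2.imwrite('pics/f.png',f[:,:,::-1])"
```

```text
55.75 tcp mm [418.4 406.6 236.9] jaw ang -1.454 j7 -2.57 w 0.0602 F [ 0.1 -0.1 -0.8]
knob ((324.4999694824219, 214.0), (31.574697494506836, 28.044607162475586), 78.69007110595703) [0.4267788  0.40824685 0.104     ]
white [ 0.4513 -0.1922] 0.087 0.157 [[0.517, -0.132], [0.539, -0.217], [0.385, -0.251], [0.364, -0.168]]
brown [ 0.3779 -0.2404] 0.108 0.339 [[0.327, -0.07], [0.435, -0.073], [0.428, -0.413], [0.32, -0.406]]
brown [ 0.4755 -0.2848] 0.088 0.164 [[0.544, -0.224], [0.567, -0.308], [0.407, -0.345], [0.385, -0.262]]
```

View pics/f.png

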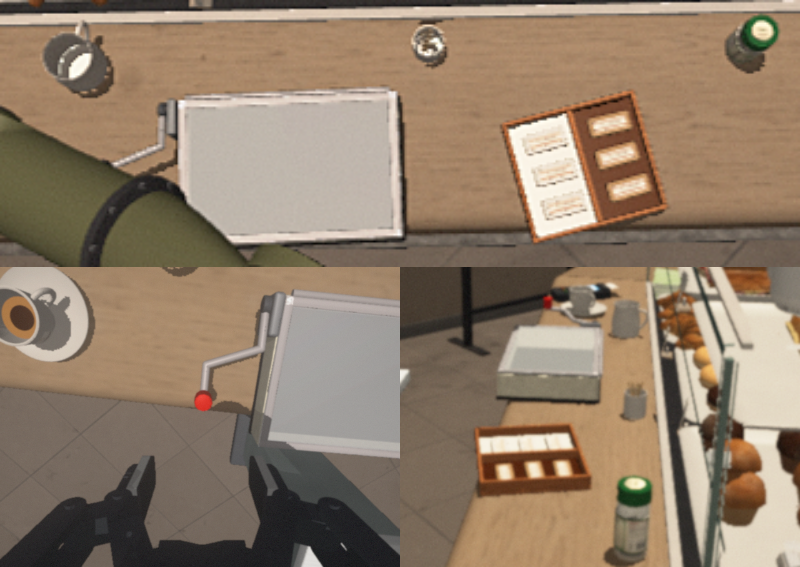

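The last views show the bin shut and empty and the knob back at its starting position. Three whites are in the white well and three browns in the brown well. The jug, jar and pot have not moved. Handing in.

```bash
python3 -c "
from h import *
print(env.sign_off())"
```

```text
the job is handed in; nothing more can be done
None
```

The job is done and handed in at about 56 s on the robot's clock. I pushed the lever down to its stop (29 N), and the side view showed the lid wide open. I then moved all six sachets: three white into the white-floored well and three brown into the brown-floored well. Finally I pinched the knob and eased it up slowly to its upper stop (26 N).

**Final checks:**
- The bin is shut and looks empty through the lid.
- The knob is within about 2 mm of where it started.
- All six sachets lie flat in the correct wells.
- The caddy has not shifted.
- The milk jug, spice jar and toothpick pot look unmoved.
- The gripper is touching nothing.

**Readings that disagreed:**
- **Caddy position:** two top-view readings were off because the arm was in the way. Before the last sachet, the wrist view agreed with the earlier position to a few millimetres (up to 7 mm at one edge). I shifted that last drop by 3 mm.
- **Wrist joint:** the last joint reached -2.83 rad, close to its limit of -2.89, before I gripped the knob, so I turned the tool back slightly.

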